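# Hang the missing bracket and the reel rod

## Task

One long bracket of the reel rack has come out and stands on the bench beside a short spare. Hook the long one into the bare upright, level with the long bracket in the other upright, and push it down fully home so that its sprung pin locks; then lay the steel rod in the cradles of the two long brackets, its end caps outside the arms. Leave everything else on the bench where it is.

Things in the scene. Friction and masses are not known exactly. Their poses are not given: they have to be found in the camera images.
- bracket_arm (a point): Loose grey steel bracket, the long one, 0.3 kg, standing on its arm's underside as it is used. The point: centre of the arm, 70 mm in front of the end plate's rear face, 15 mm above the underside. x from tip to hooks, y across, z up. Arm 130 long, 20 wide, 30 mm high; free to grip 50 to 95 mm in front of the plate (brace behind that, cradle before it)
- bracket_heel (a point): Same bracket, same axes: middle of the lower edge of the rear face of its end plate, level with the arm's underside. The upright end plate is 4 mm thick, 34 mm wide, 100 mm high. The locking pin's barrel and black knob stand out 27 mm in front of the plate, 65 mm above this point
- bracket_hook (a point): Same bracket, same axes: root of the lower hook, at the underside of its neck, 11 mm above the heel. Two equal hooks, the other 72 mm higher, stick out 9.5 mm behind the plate: each 5 mm thick, 17 mm high, an 8 mm high neck and a nose that hangs 9 mm below the neck, throat between nose and plate 5 mm, 6 at the tip
- bracket_cradle (a point): Same bracket, same axes: bottom of the cradle for the rod, on top of the arm, 117 mm in front of the plate's rear face and 30 mm above the underside; two upturned lugs about 16 mm high, 17 mm apart at the bottom and 23 at the mouth
- long_bracket_pin (a joint): Sprung locking pin of the long bracket, 5 mm thick, 65 mm above the heel. 0: sprung out, 6 mm proud of the plate's rear face; grows to 0.006 m as it is pushed flush against 2 rising to 5 N. It rubs on the upright while the hooks go in and springs out again into a slot in the last 1.5 mm of the way down, which locks the bracket
- bracket_place (a point): Where the heel comes when the long bracket is home in the bare upright (left or right one of the rack): on the centre line of the upright's front face, 120 mm above the worktop. x from front to back of the rack, y along it to the left, z up. With the bracket 9 to 14 mm above home the hooks pass straight back into the slots; then straight down about 11.5 mm with 5 to 15 N
- low_slot (a point): Same upright, same axes: middle of the lower edge of the slot for the lower hook, 11 mm above bracket_place; the hook's neck rests on it when home. The upright is a hollow channel, 40 mm wide, 430 mm high, its front face 3 mm thick, with a column of slots 9 mm wide, 22 mm high, 36 mm apart. The pin and the upper hook enter the next two slots above
- mate_tip (a point): Bottom of the cradle of the long bracket already in the other upright, 117 mm in front of the uprights' faces, 150 mm above the worktop; axes as bracket_place. The uprights stand 190 mm apart between centres; their base plate, 6 mm thick, 262 mm wide, reaches 90 mm in front of the faces
- shelf_edge (a point): Front edge, at the lowest level, of the loaded shelf of the rack and its short brackets: 84 mm in front of the uprights' faces, 300 mm above the worktop, midway between the uprights; axes as bracket_place. It overhangs the arms below, so the hand must lean back to the front there, some 30 to 40 degrees
- rod_middle (a point): Loose round steel rod, 12 mm thick, 252 mm long over two square black end caps (24x24 mm, 14 mm long) on which it lies, its axis 12 mm above the worktop; 0.18 kg. The point is its middle, on the axis; y runs along the rod. It may lie rolled about its axis at will when in the cradles
- rod_place (a point): Where the middle of the rod comes when it rests in the cradles of both long brackets: midway between the uprights, 117 mm in front of their faces, 156 mm above the worktop. Axes as bracket_place; the rod lies along y. The end caps then hang outside the two arms with 7 mm of play either way
- short_arm (a point): Spare short bracket of the same kind, arm 80 mm long without a cradle; not wanted here. The point is the centre of its arm, 40 mm in front of the rear face of its end plate; axes as bracket_arm
- solder_reel_mid (a point): Bystander: reel of solder wire lying flat, 52 mm across, 18 mm high. The point is on its middle line, 8 mm above its underside
- flux_tin_mid (a point): Bystander: round tin, 34 mm across, 22 mm high. The point is on its middle line, 8 mm above its underside
- driver_cup_mid (a point): Bystander: clear cup full of precision screwdrivers, 100x58 mm, 141 mm high. The point is on its middle line, 8 mm above its underside
- tape_roll_mid (a point): Bystander: roll of amber tape lying flat, 66 mm across, 13 mm high. The point is on its middle line, 8 mm above its underside
- side_cutter_mid (a point): Bystander: small side cutter, 125 mm long. The point is on its middle line, 8 mm above its underside
- parts_dish_mid (a point): Bystander: steel dish with screws, 67 mm across, 16 mm high. The point is on its middle line, 8 mm above its underside
Things that resemble listed ones, but are neither listed nor needed, are in the scene too. Leave any pink look-alike of the part that bears bracket_arm alone.

How it is judged:
On the way:
1. the long bracket is home in the bare upright and its pin has sprung out (z of bracket_heel in the frame of bracket_place between -0.004 and 0.003 m and x of bracket_heel in the frame of bracket_place between -0.004 and 0.004 m and y of bracket_heel in the frame of bracket_place between -0.005 and 0.005 m and angle between the x axis of bracket_heel and the x axis of bracket_place, either way round below 0.08 rad and value of joint long_bracket_pin below 0.002 m), for 0.2 s.
At the end, for the whole second after the job is handed in: Bracket heel at its place within 4 mm in depth, 5 mm sideways, -4 to +3 mm in height, square within 0.08 rad, pin out to within 2 mm; rod middle at its place within 9 mm in depth, 12 mm along the rack, -8 to +6 mm in height, parallel within 0.08 rad (all of step 1 and x of rod_middle in the frame of rod_place between -0.009 and 0.009 m and y of rod_middle in the frame of rod_place between -0.012 and 0.012 m and z of rod_middle in the frame of rod_place between -0.008 and 0.006 m and angle between the y axis of rod_middle and the y axis of rod_place, either way round below 0.08 rad); the robot touches nothing.
It fails at once if the short bracket or another thing on the bench is moved more than 25 mm (distance of any of short_arm, solder_reel_mid, flux_tin_mid, driver_cup_mid, tape_roll_mid, side_cutter_mid, parts_dish_mid from where it was at the start of the episode above 0.025 m).
It also fails if it takes over 70 s, if anything falls off the work surface, if the arm or the gripper's body presses on something with over 40 N, if the wrist force passes 120 N, or if a joint passes its speed limit or range.

## Robot

A 7-joint arm with a two-finger parallel gripper is mounted at the origin on a cart in front of the work surface, level with it; the furniture and walls round the work are solid. World frame = base frame: x ahead of the robot, y to its left, z up, the work surface at z = 0. Lengths are in m, angles in rad, forces in N, time in s.
With the tool pointing down it reaches from about 0.4 to 0.875 m from the base axis. Payload 19.3 kg.
Tool frame: the origin (TCP) lies at the very end of the fingers, on their centre line; the grasp point (between the pads) lies 19 mm behind it; z points along the fingers, y is the direction in which the jaws open and shut (so a half turn about z gives the same grasp; the last joint's range is limited). The gripper opens to 85 mm and grips with 20 to 120 N. Pads are 22 mm wide; open, the fingers measure 114 mm over their backs; the gripper's body (76 mm by 85 mm) begins 54 mm behind the grasp point. The pads swing forward as they close: fully open they stand 13 mm farther back than shut.
Start: joints at [1.258, 0.521, -0.036, 1.599, 0.021, 1.021, -0.113], TCP at [0.15, -0.607, 0.231] pointing down, gripper open.
Joint ranges: [-2.91, 2.91], [-0.3, 2.13], [-1.5, 1.42], [0.17, 2.43], [-1.26, 4.41], [0.16, 1.93], [-2.52, 2.52]. Speed limits (rad/s): [1.89, 1.89, 2.39, 2.39, 3.01, 3.01, 3.01].

## Interface

Orientations are given as [roll, pitch, yaw] about the fixed x, y, z axes, in that order (R = Rz(yaw) Ry(pitch) Rx(roll)).
In Python, from workcell import bot, vision, job_done gives the robot as it stands.
- The arm moves only by the tool arm_command, never from a script. Its arguments are lists of equal length, an entry for each row: "gripper": the finger opening in cm, from 0 to 8.54; "slide": the shift along the tool's x, y, z in cm, a list of three; "turn": the turn, a rotation vector about the tool's x, y, z in degrees, a list of three. A call has 1 to 5 rows; each row is the pose to reach, as a shift and turn from the pose commanded when the call began, along the tool's axes at that moment; what a row does not reach only later rows make up. A row lasts 1/8 s, in which the tool goes at most 62.5 mm and 10.7 degrees, less where a joint would pass 70% of its speed; a pose out of reach is approached as far as the arm can. A call with a gripper value outside its range is refused whole. The fingers move at their own pace and stop on an object; "force" is the grip in N (left out, the last holds). Time passes only in rows, so rows that repeat a pose let the fingers close. It gives the time, the measured TCP pose, the force and the opening at its end, in the units of the state.
- bot.observe(): the state, without advancing time (a new reading comes with each control period).
- vision.grab_frame(name): name is "side" or "top" or "wrist"; returns the picture (420x560x3 uint8, blue, green, red); there is no depth.
- vision.camera_model(name): a dict with "mtx" (3x3 intrinsics, pixels), "k1" (the pictures are not rectified: a ray, as slopes to the right and down, at radius r is drawn at 1 + k1 r^2 times it, then the intrinsics apply), "T" (4x4, takes a point from camera to world coordinates). Camera axes: x right, y down, z forward; pixel columns grow to the right and rows downward; lengths in m; the calibration is good to about 2 mm. A picture is of the moment at which its call begins: read the wrist's pose just before it. camera_model takes no time and is no camera call; for the wrist camera it gives the pose at the moment of the call.
- job_done(): hands the job in, once; it reports no verdict.
The state is a dict: "clock": time; "qpos": joint angles; "qd": joint speeds; "joint_efforts": joint torques, N m; "position": TCP position; "tool_rot": TCP orientation; "force": force on the tool from outside, world axes, zero at the start; "moment": the same for the moment, N m; "grip_width": finger opening in m.
Only numpy, scipy, OpenCV 4.12 (cv2) and the standard library are available. Lean on these libraries where they do the work, as an engineer would, in place of code of your own. Each camera call takes 0.05 s, during which the arm holds its last target. There are 200 camera calls.

## Working session

There is one attempt and no reset: what is moved stays moved. The work goes in short steps, Python scripts to look and compute and a tool call to move; the robot and the scene stay as the last step left them, time stands still between calls to the robot, and variables do not carry over. Pictures are saved under pics/ and viewed, about 8 in all and at most 12, crops included, and the job is handed in when it is done.

Besides the shell and the picture viewer there is one more tool, called after "Emit:" by a JSON object that holds its "method" and its "body", one argument or row to a line. arm_command: Moves the arm, as the interface text tells. Its arguments: {"type":"object","properties":{"gripper":{"type":"array","items":{"type":"number"}},"slide":{"type":"array","items":{"type":"array","items":{"type":"number"}}},"turn":{"type":"array","items":{"type":"array","items":{"type":"number"}}},"force":{"type":"number"}},"required":["gripper","slide","turn"]}

```bash
mkdir -p pics; ls; python3 - <<'E'
from workcell import bot, vision
import cv2,numpy as np
s=bot.observe();print({k:np.round(v,3).tolist() for k,v in s.items()})
for n in("side","top"):
    f=vision.grab_frame(n);cv2.imwrite(f"pics/{n}0.png",f)
    m=vision.camera_model(n);print(n,np.round(m["mtx"],2).tolist(),m["k1"],np.round(m["T"],4).tolist())
E
```

```text
pics
{'clock': 0.0, 'qpos': [1.258, 0.522, -0.036, 1.6, 0.021, 1.021, -0.113], 'qd': [-0.002, 0.001, -0.001, -0.001, -0.002, -0.001, -0.0], 'joint_efforts': [0.001, -92.71, 1.98, -36.994, 0.018, 0.008, -0.0], 'position': [0.15, -0.606, 0.231], 'tool_rot': [-3.14, 0.0, 0.243], 'force': [-0.193, -0.114, 0.029], 'moment': [0.03, -0.01, 0.013], 'grip_width': 0.085}
side [[438.1, 0.0, 282.15], [0.0, 438.1, 206.87], [0.0, 0.0, 1.0]] 0.026261913154734296 [[-0.8662, -0.2953, 0.4031, 0.0369], [-0.4991, 0.4706, -0.7276, 0.8584], [0.0252, -0.8314, -0.5551, 0.8945], [0.0, 0.0, 0.0, 1.0]]
top [[388.73, 0.0, 277.49], [0.0, 388.73, 207.28], [0.0, 0.0, 1.0]] -0.042939371177539334 [[0.0242, -0.9832, 0.1812, 0.2807], [-0.9995, -0.0276, -0.0164, -0.0611], [0.0211, -0.1807, -0.9833, 1.4864], [0.0, 0.0, 0.0, 1.0]]
```

View pics/side0.png

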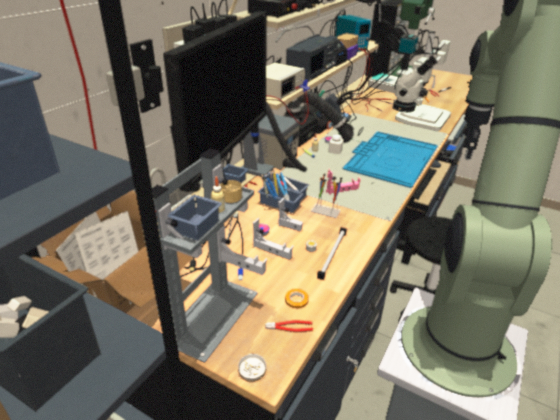

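View pics/top0.png

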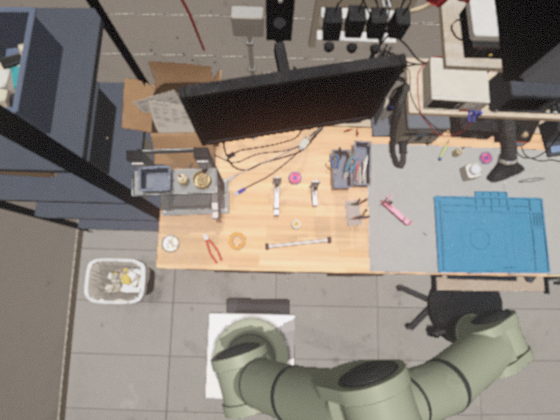

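```bash
cat > h.py <<'E'
from workcell import bot, vision
import cv2,numpy as np
from scipy.spatial.transform import Rotation as Ro
def proj(m,P):
    T=np.array(m["T"]);p=(np.atleast_2d(P)-T[:3,3])@T[:3,:3];s=p[:,:2]/p[:,2:]
    s=s*(1+m["k1"]*(s**2).sum(1,keepdims=True));K=np.array(m["mtx"])
    return s@K[:2,:2].T+K[:2,2]
def ray(m,uv):
    K=np.array(m["mtx"]);d=(np.array(uv,float)-K[:2,2])/K[0,0];s=d.copy()
    for _ in range(20): s=d/(1+m["k1"]*(s@s))
    T=np.array(m["T"]);return T[:3,3],T[:3,:3]@np.append(s,1)
def onz(m,uv,z):
    o,d=ray(m,uv);return o+d*(z-o[2])/d[2]
def tri(*mu):
    A=np.zeros((3,3));b=np.zeros(3)
    for m,uv in mu:
        o,d=ray(m,uv);d/=np.linalg.norm(d);Q=np.eye(3)-np.outer(d,d);A+=Q;b+=Q@o
    return np.linalg.solve(A,b)
def crop(f,x0,y0,w,h,k): return cv2.resize(f[y0:y0+h,x0:x0+w],None,fx=k,fy=k,interpolation=cv2.INTER_CUBIC)
E
python3 - <<'E'
from h import *
t=cv2.imread("pics/top0.png");s=cv2.imread("pics/side0.png")
cv2.imwrite("pics/tc.png",crop(t,125,140,225,140,3.5)) 
cv2.imwrite("pics/sc.png",crop(s,145,145,215,160,3.7))
E
```

```text
(no output)
```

View pics/tc.png

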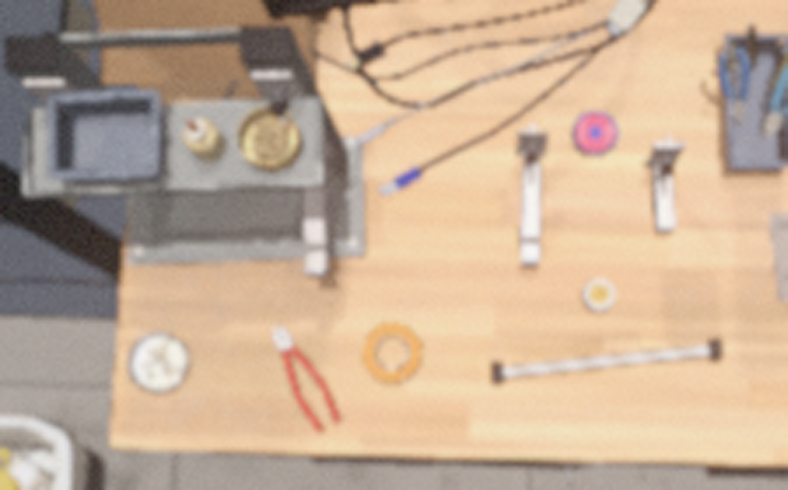

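View pics/sc.png

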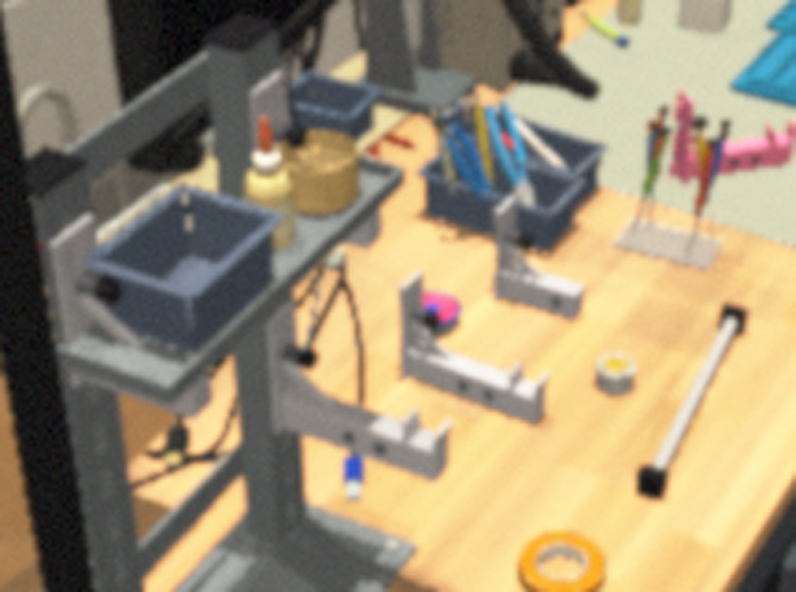

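```bash
python3 - <<'E'
from h import *
mt=vision.camera_model("top");ms=vision.camera_model("side")
t=lambda x,y:((x+.5)/3.5-.5+125,(y+.5)/3.5-.5+140)
s=lambda x,y:((x+.5)/3.7-.5+145,(y+.5)/3.7-.5+145)
P=lambda n,v:print(n,np.round(v,4))
a=onz(mt,t(131,260),.006);b=onz(mt,t(364,253),.006);P("base L R",[a,b]);print(np.linalg.norm(a-b))
P("rod",[onz(mt,t(498,372),.012),onz(mt,t(714,350),.012)])
P("rod side",[onz(ms,s(652,481),.012),onz(ms,s(733,320),.012)])
P("tip top edge",onz(mt,t(530,264),.03)); P("plate top",onz(mt,t(532,131),.1))
P("tip bottom front side", onz(ms,s(541,420),0))
P("mate tip end",onz(mt,t(316,272),.15))
P("shelf corners",[onz(mt,t(24,195),.3),onz(mt,t(322,185),.3)])
P("upright tops",[onz(mt,t(44,82),.43),onz(mt,t(272,74),.43)])
for n,u in dict(reel=(595,133),tin=(599,293),tape=(392,352),dish=(160,361)).items(): P(n,onz(mt,t(*u),.015))
P("short tip",onz(mt,t(664,230),.03));P("short plate",onz(mt,t(664,148),.1))
P("cup",[onz(mt,t(728,172),.06),onz(mt,t(785,172),.06)])
E
```

```text
base L R [[0.5149 0.3579 0.006 ]
 [0.5299 0.102  0.006 ]]
0.2562992603064359
rod [[ 0.4024 -0.0494  0.012 ]
 [ 0.4323 -0.2839  0.012 ]]
rod side [[ 0.4009 -0.0469  0.012 ]
 [ 0.4313 -0.2796  0.012 ]]
tip top edge [ 0.5188 -0.0808  0.03  ]
plate top [ 0.649  -0.0784  0.1   ]
tip bottom front side [ 0.5191 -0.0782  0.    ]
mate tip end [0.4852 0.1328 0.15  ]
shelf corners [[0.5242 0.3747 0.3   ]
 [0.5408 0.1099 0.3   ]]
upright tops [[0.5908 0.3196 0.43  ]
 [0.6026 0.1363 0.43  ]]
reel [ 0.6714 -0.1499  0.015 ]
tin [ 0.4912 -0.1572  0.015 ]
tape [0.4207 0.0658 0.015 ]
dish [0.4041 0.3156 0.015 ]
short tip [ 0.5604 -0.2262  0.03  ]
short plate [ 0.6348 -0.2177  0.1   ]
cup [[ 0.6204 -0.2917  0.06  ]
 [ 0.6222 -0.3536  0.06  ]]
```

```bash
cat >> h.py <<'E'
def lean(deg,yaw):  # tool leaning back to the front, jaws along y of the given yaw
    a=np.radians(deg);c,s=np.cos(a),np.sin(a)
    return Ro.from_euler('z',yaw).as_matrix()@np.array([[c,0,s],[0,-1,0],[s,0,-c]]) 
def rel(p,R,p0=None,R0=None):
    if p0 is None: o=bot.observe();p0=o["position"];R0=Ro.from_euler('xyz',o["tool_rot"]).as_matrix()
    print("slide cm",np.round(R0.T@(np.array(p)-p0)*100,2),"turn deg",np.round(np.degrees(Ro.from_matrix(R0.T@R).as_rotvec()),2))
E
python3 - <<'E'
from h import *
rel([.45,-.079,.23],lean(35,.012))
E
```

```text
slide cm [ 41.78 -43.98   0.12] turn deg [-4.09 34.85 12.79]
```

Emit:
{"method": "arm_command", "body": {
  "gripper": [8.5,8.5,8.5,8.5,8.5],
  "slide": [
    [6,-5,-2],
    [10,-10,-2],
    [14,-15,-2],
    [18,-19,-2],
    [22,-23,-2]
  ],
  "turn": [
    [0,0,3],
    [0,0,6],
    [0,0,9],
    [0,0,13],
    [0,0,13]
  ]
}}

```text
clock: 0.72
position: [0.3047, -0.3359, 0.2513]
tool_rot: [3.141, -0.0, 0.015]
force: [1.8, -0.4, -0.3]
grip_width: 0.0852
```

```bash
python3 - <<'E'
from h import *
rel([.45,-.079,.23],lean(35,.012))
E
```

```text
slide cm [ 14.9  -25.48   2.13] turn deg [-3.000e-02  3.499e+01  1.500e-01]
```

Emit:
{"method": "arm_command", "body": {
  "gripper": [8.5,8.5,8.5,8.5,8.5],
  "slide": [
    [3,-6,0],
    [6,-12,0],
    [10,-18,0],
    [13,-23,2],
    [14.9,-25.5,2.1]
  ],
  "turn": [
    [0,8,0],
    [0,16,0],
    [0,24,0],
    [0,32,0],
    [0,35,0]
  ]
}}

```text
clock: 1.35
position: [0.4245, -0.1228, 0.2413]
tool_rot: [-3.122, -0.534, 0.024]
force: [-0.5, -2.7, 0.6]
grip_width: 0.0853
```

Emit:
{"method": "arm_command", "body": {
  "gripper": [8.5,8.5],
  "slide": [
    [0,0,0],
    [0,0,0]
  ],
  "turn": [
    [0,0,0],
    [0,0,0]
  ]
}}

```text
clock: 1.6
position: [0.425, -0.1268, 0.2421]
tool_rot: [-3.124, -0.534, 0.019]
force: [-0.5, -0.1, -0.3]
grip_width: 0.0852
```

```bash
python3 - <<'E'
from h import *
o=bot.observe();print(o["position"],o["tool_rot"],o["qpos"])
m=vision.camera_model("wrist");f=vision.grab_frame("wrist");cv2.imwrite("pics/w1.png",f)
print(np.round(m["T"],4).tolist(),m["mtx"],m["k1"])
np.save("w1.npy",m,allow_pickle=True)
H=np.array([.649,-.078,0])
print(proj(m,H+[[0,0,0],[-.13,0,.03],[-.13,0,0],[0,0,.1],[-.117,0,.03]]).round(0).tolist())
E
```

```text
[ 0.42495281 -0.12678717  0.24213309] [-3.12354322 -0.53369752  0.01910258] [ 0.63704114  0.05059483 -0.36499998  2.40340033 -0.69095815  0.23426912
 -0.63092034]
[[0.0285, -0.9781, 0.2063, 0.4247], [-0.9994, -0.0243, 0.0225, -0.1295], [-0.017, -0.2069, -0.9782, 0.4081], [0.0, 0.0, 0.0, 1.0]] [[373.99690159   0.         278.90983076]
 [  0.         373.99690159 199.11729028]
 [  0.           0.           1.        ]] 0.030540455473451182
[[247.0, 85.0], [238.0, 184.0], [242.0, 191.0], [236.0, 30.0], [239.0, 172.0]]
```

View pics/w1.png

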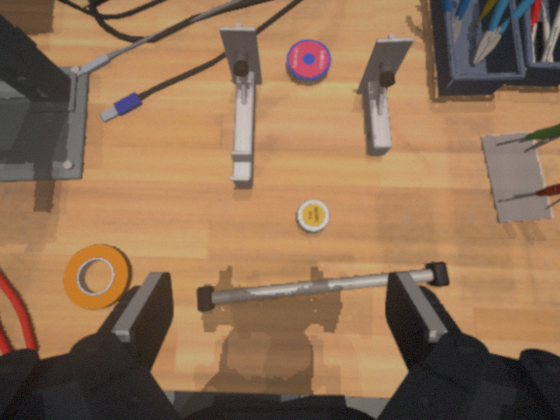

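```bash
python3 - <<'E'
from h import *
R=lean(35,.005)
rel([.5025,-.080,.148],R)
rel([.600,-.080,.0095],R,np.array([.5025,-.080,.148]),R)
E
```

```text
slide cm [ 1.96 -4.33 12.18] turn deg [-1.46  4.42  0.62]
slide cm [ 0.04  0.05 16.94] turn deg [0. 0. 0.]
```

Emit:
{"method": "arm_command", "body": {
  "gripper": [8.5,8.5,8.5,8.5,8.5],
  "slide": [
    [1,-2,4],
    [1.5,-3.5,8],
    [1.96,-4.33,12.2],
    [1.96,-4.33,12.2],
    [1.96,-4.33,12.2]
  ],
  "turn": [
    [-1,2,0.3],
    [-1.4,4,0.6],
    [-1.46,4.42,0.62],
    [-1.46,4.42,0.62],
    [-1.46,4.42,0.62]
  ]
}}

```text
clock: 2.28
position: [0.4607, -0.0976, 0.2247]
tool_rot: [-3.116, -0.55, 0.0]
force: [-0.5, 0.7, -0.5]
grip_width: 0.085
```

```bash
python3 - <<'E'
from h import *
R=lean(35,.005)
o=bot.observe();print(o["position"],o["tool_rot"],o["qpos"],o["force"])
rel([.600,-.080,.0095],R)
E
```

```text
[ 0.46067282 -0.09760995  0.22466428] [-3.11589411e+00 -5.50198660e-01  4.99908956e-04] [-0.19394129  0.11165029  0.38564572  2.42618242 -1.15790922  0.17510097
 -0.27734802] [-0.54001784  0.66959364 -0.51073013]
slide cm [ 0.63 -1.09 25.66] turn deg [-1.33  3.47 -0.26]
```

Emit:
{"method": "arm_command", "body": {
  "gripper": [8.5,8.5,8.5,8.5],
  "slide": [
    [0.2,-0.5,3],
    [0.4,-1,6],
    [0.6,-1.1,9],
    [0.6,-1.1,9]
  ],
  "turn": [
    [-1.3,2,-0.2],
    [-1.3,3.4,-0.2],
    [-1.3,3.4,-0.2],
    [-1.3,3.4,-0.2]
  ]
}}

```text
clock: 2.78
position: [0.524, -0.0937, 0.2004]
tool_rot: [-3.121, -0.533, 0.006]
force: [0.4, 0.1, -0.1]
grip_width: 0.085
```

```bash
python3 - <<'E'
from h import *
R=lean(35,.005)
o=bot.observe();print(o["position"],o["tool_rot"],o["qpos"],o["qd"],o["force"])
rel([.600,-.080,.0095],R)
E
```

```text
[ 0.5240491  -0.09371056  0.20040268] [-3.12104865 -0.53303446  0.00565313] [-0.09727729  0.26265193  0.2530407   2.30797056 -1.26168099  0.16188365
 -0.21358388] [ 5.11497830e-02  3.64603049e-02 -2.69936913e-02  1.66663333e-03
  1.09203073e-04  7.89935568e-05  1.21786094e-04] [ 0.35301819  0.14254521 -0.12996279]
slide cm [-3.15 -0.91 20.33] turn deg [-1.2   4.46 -0.01]
```

```bash
cat > fk.py <<'E'
from h import *
import itertools
D=[([1.258,.5215,-.036,1.5995,.021,1.021,-.113],[.15,-.6065,.231],[3.1416,0,.243]),
([.63704114,.05059483,-.36499998,2.40340033,-.69095815,.23426912,-.63092034],[.42495281,-.12678717,.24213309],[-3.12354322,-.53369752,.01910258]),
([-.19394129,.11165029,.38564572,2.42618242,-1.15790922,.17510097,-.27734802],[.46067282,-.09760995,.22466428],[-3.11589411,-.550198660,.0005]),
([-.09727729,.26265193,.2530407,2.30797056,-1.26168099,.16188365,-.21358388],[.5240491,-.09371056,.20040268],[-3.12104865,-.53303446,.00565313])]
ax='zyzyzyz'
def rots(q,sg,b):
    R=Ro.from_euler('z',b).as_matrix();out=[R]
    for a,s,x in zip(ax,sg,q): R=R@Ro.from_euler(a,s*x).as_matrix();out.append(R)
    return out
if __name__=="__main__":
    best=[]
    for z in itertools.product([1,-1],repeat=4):
      for y in itertools.product([1,-1],repeat=3):
        sg=[z[0],y[0],z[1],y[1],z[2],y[2],z[3]]
        for kb in range(4):
            b=kb*np.pi/2
            E=[rots(q,sg,b)[-1].T@Ro.from_euler('xyz',r).as_matrix() for q,p,r in D]
            t=Ro.from_matrix(E).mean();e=max((Ro.from_matrix(x)*t.inv()).magnitude() for x in E)
            best.append((e,sg,kb,t.as_euler('xyz').round(2)))
    best.sort(key=lambda v:v[0])
    for x in best[:6]:
        sg,b=x[1],x[2]*np.pi/2
        # links: heights d1(base z), along link2 z (after j2/j3), after j4/5, after j6/7 ; y offsets after j2,j4,j6 ; x offset after j4
        A=[];B=[]
        for q,p,r in D:
            R=rots(q,sg,b);A.append(np.column_stack([R[0][:,2],R[3][:,2],R[5][:,2],R[7][:,2],R[3][:,0],R[5][:,0]]));B+=list(p)
        A=np.vstack(A);l,res,rk,sv=np.linalg.lstsq(A,np.array(B),rcond=None)
        print(x,l.round(4),np.abs(A@l-B).max().round(4),sv.round(2))
E
python3 fk.py
```

```text
(0.0007588258586590396, [-1, 1, -1, 1, -1, 1, -1], 0, array([-0.  , -0.  ,  1.57])) [ 0.1078  0.71    0.3049  0.4386 -0.048  -0.0948] 0.052 [3.88 2.59 1.38 0.55 0.23 0.1 ]
(0.0007588258586593859, [-1, -1, -1, -1, -1, -1, -1], 2, array([-0.  , -0.  , -1.57])) [0.1078 0.71   0.3049 0.4386 0.048  0.0948] 0.052 [3.88 2.59 1.38 0.55 0.23 0.1 ]
(0.35659831287281285, [1, 1, 1, 1, 1, 1, 1], 0, array([ 0.04,  0.  , -1.7 ])) [ 1.8462  0.0081 -0.0276  2.0438 -0.6075 -0.0868] 0.3239 [3.88 2.59 1.38 0.55 0.23 0.1 ]
(0.35659831287281313, [1, -1, 1, -1, 1, -1, 1], 2, array([0.04, 0.  , 1.44])) [ 1.8462  0.0081 -0.0276  2.0438  0.6075  0.0868] 0.3239 [3.88 2.59 1.38 0.55 0.23 0.1 ]
(0.5092437808670237, [1, 1, -1, 1, 1, 1, -1], 0, array([ 0.14,  0.08, -2.39])) [ 0.0843  2.2892 -0.7246  3.6264 -1.6036 -0.6566] 0.3435 [3.87 2.58 1.41 0.54 0.25 0.11]
(0.5092437808670238, [1, -1, -1, -1, 1, -1, -1], 2, array([0.14, 0.08, 0.75])) [ 0.0843  2.2892 -0.7246  3.6264  1.6036  0.6566] 0.3435 [3.87 2.58 1.41 0.54 0.25 0.11]
```

```bash
cat >> fk.py <<'E'
SG=[-1,1,-1,1,-1,1,-1]; TR=Ro.from_euler('z',np.pi/2).as_matrix()
def basis(q):
    R=rots(q,SG,0);c=[R[0][:,2],R[3][:,2],R[5][:,2],R[7][:,2]]
    for i in (1,2,3,4,5,6): c+=[R[i][:,0],R[i][:,1]]
    return np.column_stack(c),R[7]@TR
E
python3 - <<'E'
from fk import *
A=np.vstack([basis(q)[0] for q,_,_ in D]);B=np.concatenate([p for _,p,_ in D])
for w in(1e-2,1e-3):
    W=np.diag([1e-5]*4+[w]*12)
    l=np.linalg.solve(A.T@A+W@W*1,A.T@B);print(l.round(4),np.abs(A@l-B).max())
import itertools
# sparse: pick 1-4 offsets
for k in(1,2,3):
    r=[]
    for c in itertools.combinations(range(4,16),k):
        i=list(range(4))+list(c);x=np.linalg.lstsq(A[:,i],B,rcond=None)[0];r.append((np.abs(A[:,i]@x-B).max(),c,x.round(4)))
    r.sort(key=lambda v:v[0])
    for v in r[:5]: print(v)
E
```

```text
[ 3.201e-01  5.300e-01  4.194e-01  3.287e-01  1.000e-03 -1.070e-02
 -1.000e-03 -1.070e-02  9.000e-04 -1.850e-02  8.000e-04 -1.850e-02
 -5.000e-04 -3.000e-04  1.000e-04 -3.000e-04] 1.1635154061884201e-05
[ 3.201e-01  5.299e-01  4.196e-01  3.284e-01  1.000e-03 -1.070e-02
 -1.000e-03 -1.070e-02  1.000e-03 -1.860e-02  8.000e-04 -1.860e-02
 -5.000e-04 -3.000e-04  3.000e-04 -3.000e-04] 1.1889450357571718e-07
(np.float64(0.007724093197303328), (11,), array([ 0.3139,  0.5381,  0.4158,  0.3343, -0.0589]))
(np.float64(0.007724093197303439), (9,), array([ 0.3139,  0.5381,  0.4158,  0.3343, -0.0589]))
(np.float64(0.012105686864417264), (7,), array([ 0.332 ,  0.5125,  0.4308,  0.3136, -0.0562]))
(np.float64(0.012105686864417375), (5,), array([ 0.332 ,  0.5125,  0.4308,  0.3136, -0.0562]))
(np.float64(0.043828879773209276), (15,), array([ 0.4268,  0.5319,  0.4249,  0.4158, -0.0739]))
(np.float64(7.477250705456573e-05), (5, 11), array([ 0.3198,  0.5298,  0.4204,  0.3278, -0.0211, -0.0378]))
(np.float64(7.477250705467675e-05), (5, 9), array([ 0.3198,  0.5298,  0.4204,  0.3278, -0.0211, -0.0378]))
(n
[... 364 characters left out ...]
13), array([ 3.200e-01,  5.298e-01,  4.204e-01,  3.280e-01, -2.120e-02,
       -3.770e-02, -2.000e-04]))
(np.float64(3.672186894190799e-05), (7, 9, 15), array([ 3.200e-01,  5.298e-01,  4.204e-01,  3.280e-01, -2.120e-02,
       -3.770e-02, -2.000e-04]))
(np.float64(3.672186894190799e-05), (7, 11, 15), array([ 3.200e-01,  5.298e-01,  4.204e-01,  3.280e-01, -2.120e-02,
       -3.770e-02, -2.000e-04]))
(np.float64(3.6721868941991254e-05), (5, 9, 13), array([ 3.200e-01,  5.298e-01,  4.204e-01,  3.280e-01, -2.120e-02,
       -3.770e-02, -2.000e-04]))
(np.float64(3.6721868941991254e-05), (5, 11, 15), array([ 3.200e-01,  5.298e-01,  4.204e-01,  3.280e-01, -2.120e-02,
       -3.770e-02, -2.000e-04]))
```

```bash
cat >> fk.py <<'E'
L=np.zeros(16);L[:4]=[.3198,.5298,.4204,.3278];L[5]=-.0211;L[11]=-.0378
lo=np.array([-2.91,-.3,-1.5,.17,-1.26,.16,-2.52])+.03;hi=np.array([2.91,2.13,1.42,2.43,4.41,1.93,2.52])-.03
from scipy.optimize import least_squares
def ik(p,R,q0):
    def f(q):
        A,Rq=basis(q);return np.r_[(A@L-p)*5,Ro.from_matrix(Rq.T@R).as_rotvec(),1e-3*(q-q0)]
    s=least_squares(f,np.clip(q0,lo+.01,hi-.01),bounds=(lo,hi));A,Rq=basis(s.x)
    return s.x,np.linalg.norm(A@L-p),Ro.from_matrix(Rq.T@R).magnitude()
def rlean(deg,yaw):  # rod: jaws across y
    return lean(deg,yaw)@Ro.from_euler('z',np.pi/2).as_matrix()
E
python3 - <<'E'
from fk import *
rng=np.random.default_rng(0);q0=np.array(D[-1][0])
X=np.array([.998,.062,0]);H=np.array([.606,.330,.12])
def g(heel,R,x=-.062,z=.024): return heel+x*R[:,1]*0+0
T={}
for d in(30,35):
    for n,heel,yaw in(("bench",np.array([.651,-.08,0]),.005),("carry",np.array([.50,.05,.20]),.062),("carry2",np.array([.50,.32,.19]),.062),("home",H,.062)):
        R=lean(d,yaw);c=np.array([np.cos(yaw),np.sin(yaw),0]);T[n,d]=(heel-.062*c+[0,0,.024]+.019*R[:,2],R)
    for sgn in(1,-1):
        R=lean(d,.062)@Ro.from_euler('z',sgn*np.pi/2).as_matrix();T["rod%d"%sgn,d]=(np.array([.495,.228,.156])+.010*R[:,2],R)
for k,(p,R) in T.items():
    S=[]
    for i in range(14):
        q,e,a=ik(p,R,q0 if i==0 else rng.uniform(lo,hi))
        if e<.002 and a<.02 and not any(np.abs(q-s).max()<.5 for s in S): S.append(q)
    print(k,p.round(3));[print("   ",s.round(2),np.minimum(s-lo,hi-s).min().round(2)) for s in S[:5]]
E
```

```text
('bench', 30) [ 0.599 -0.08   0.008]
    [ 0.39  0.79 -0.44  2.19  2.51  0.39  2.38] 0.11
    [-0.62  1.15  0.99  2.24  4.06  0.94  0.35] 0.16
('carry', 30) [0.448 0.047 0.208]
('carry2', 30) [0.448 0.317 0.198]
    [-1.82  0.74  1.28  2.23 -1.1   0.4  -1.32] 0.11
    [-1.71  0.53  1.    2.23 -0.34  0.23 -2.06] 0.04
('home', 30) [0.554 0.327 0.128]
    [-1.4   0.78  0.89  2.07 -1.2   0.24 -1.17] 0.03
('rod1', 30) [0.5   0.228 0.147]
    [-0.96  0.42  0.29  2.28  1.45  0.19  1.09] 0.0
    [ 0.22  0.74 -1.28  2.23  1.57  1.04  1.18] 0.17
    [-0.33  0.43 -0.49  2.25  1.48  0.52  1.12] 0.15
    [-1.39  0.62  0.92  2.32  4.38  0.19 -1.9 ] 0.0
('rod-1', 30) [0.5   0.228 0.147]
    [-0.66  0.4  -0.08  2.27  1.46  0.35 -2.04] 0.13
    [ 0.29  0.91 -1.47  2.23  1.61  1.25 -1.93] 0.0
    [-1.39  0.62  0.92  2.32  4.38  0.19  1.24] 0.0
    [-0.25  0.45 -0.58  2.25  1.49  0.56 -2.02] 0.15
('bench', 35) [ 0.6   -0.08   0.008]
    [-0.68  1.33  1.12  2.29  3.92  1.18  0.32] 0.11
    [ 0.22  0.78 -0.21  2.25  2.98  0.5   1.86] 0.15
    [-0.23  0.85  0.37  2.27  3.57  0.62  1.08] 0.13
    [ 0.51  0.85 -0.59  2.24  2.57  0.56  2.4 ] 0.09
('carry', 35) [0.449 0.047 0.208]
('carry2', 35) [0.449 0.317 0.198]
    [-1.85  0.73  1.25  2.28 -1.23  0.27 -1.23] 0.0
('home', 35) [0.555 0.327 0.128]
    [-1.12  0.61  0.39  2.1   1.49  0.2   2.49] 0.0
    [-1.46  0.81  0.91  2.14  4.38  0.19 -0.52] 0.0
('rod1', 35) [0.501 0.228 0.148]
    [-1.16  0.48  0.51  2.35  2.23  0.19  0.25] 0.0
    [-0.05  0.55 -0.9   2.3   1.69  0.8   0.95] 0.1
('rod-1', 35) [0.501 0.228 0.148]
    [-0.34  0.45 -0.51  2.31  1.71  0.6  -2.28] 0.09
    [ 0.18  0.74 -1.25  2.29  1.69  1.08 -2.1 ] 0.11
    [-0.75  0.42 -0.01  2.33  1.81  0.39 -2.43] 0.06
    [-1.5   0.74  1.06  2.36  4.12  0.31  1.43] 0.04
```

```bash
cat > sim.py <<'E'
from fk import *
import sys
def step(q,p,R):
    def f(x):
        A,Rq=basis(x);return np.r_[(A@L-p)*5,Ro.from_matrix(Rq.T@R).as_rotvec(),3e-3*(x-q)]
    s=least_squares(f,np.clip(q,lo+.001,hi-.001),bounds=(lo,hi));A,Rq=basis(s.x)
    return s.x,np.linalg.norm(A@L-p),Ro.from_matrix(Rq.T@R).magnitude()
def path(q,p0,R0,p1,R1,n):
    w=Ro.from_matrix(R0.T@R1).as_rotvec();mx=0;me=0
    for i in range(1,n+1):
        a=i/n;qn,e,an=step(q,p0+(p1-p0)*a,R0@Ro.from_rotvec(w*a).as_matrix());mx=max(mx,np.abs(qn-q).max());me=max(me,e,an/5);q=qn
    print("  ",q.round(2),"maxstep %.2f err %.3f final %.3f/%.2f"%(mx,me,e,an));return q
def flip(R): return R@Ro.from_euler('z',np.pi).as_matrix()
def tcp(heel,yaw,d,fl=1,x=-.062,z=.024):
    R=lean(d,yaw);R=flip(R) if fl else R;c=np.array([np.cos(yaw),np.sin(yaw),0]);return np.array(heel)+x*c+[0,0,z]+.019*R[:,2],R
E
python3 - <<'E'
from sim import *
q=np.array(bot.observe()["qpos"]);A,R=basis(q);p=A@L
for d in(30,35):
    print("lean",d);x=q;p0,R0=p,R
    z=lambda a:R@Ro.from_euler('z',a).as_matrix()
    for a in(-60,-120,-179): x=path(x,p0,R0,p,z(np.radians(a)),8);p0,R0=p,z(np.radians(a))
    b,Rb=tcp([.651,-.08,0],.005,d);up=b-.12*Rb[:,2]
    x=path(x,p0,R0,up,Rb,10);x=path(x,up,Rb,b,Rb,8)
    l=b+[0,0,.12];x=path(x,b,Rb,l,Rb,8)
    c1,R1=tcp([.53,.05,.22],.03,10);x=path(x,l,Rb,c1,R1,10)
    c2,R2=tcp([.50,.323,.19],.062,d);x=path(x,c1,R1,c2,R2,12)
    h,Rh=tcp([.606,.33,.132],.062,d);x=path(x,c2,R2,h,Rh,10)
    h2=h-[0,0,.012];x=path(x,h,Rh,h2,Rh,4)
E
```

```text
lean 30
   [-0.16  0.27  0.33  2.3  -1.23  0.19  0.8 ] maxstep 0.13 err 0.002 final 0.001/0.01
   [-0.16  0.27  0.33  2.3  -1.23  0.19  1.85] maxstep 0.13 err 0.002 final 0.001/0.01
   [-0.04  0.26  0.19  2.27 -0.84  0.19  2.49] maxstep 0.13 err 0.008 final 0.003/0.04
   [-0.1   0.46  0.21  2.2  -0.88  0.19  2.49] maxstep 0.02 err 0.032 final 0.011/0.16
   [-0.06  0.73  0.16  2.01 -0.91  0.19  2.49] maxstep 0.04 err 0.048 final 0.015/0.24
   [-0.12  0.5   0.23  2.11 -0.9   0.19  2.49] maxstep 0.03 err 0.045 final 0.006/0.10
   [-1.05  0.34  1.01  2.16 -0.45  0.67  1.84] maxstep 0.14 err 0.013 final 0.000/0.00
   [-1.75  0.59  1.09  2.22 -0.62  0.26  1.36] maxstep 0.07 err 0.000 final 0.000/0.00
   [-1.36  0.7   0.8   2.06 -0.83  0.19  1.63] maxstep 0.07 err 0.000 final 0.000/0.00
   [-1.36  0.74  0.81  2.06 -1.03  0.19  1.81] maxstep 0.05 err 0.000 final 0.000/0.00
lean 35
   [-0.16  0.27  0.33  2.3  -1.23  0.19  0.8 ] maxstep 0.13 err 0.002 final 0.001/0.01
   [-0.16  0.27  0.33  2.3  -1.23  0.19  1.85] maxstep 0.13 err 0.002 final 0.001/0.01
   [-0.04  0.26  0.19  2.27 -0.84  0.19  2.49] maxstep 0.13 err 0.008 final 0.003/0.04
   [-0.04  0.45  0.16  2.21 -0.87  0.19  2.49] maxstep 0.02 err 0.050 final 0.017/0.25
   [-0.03  0.73  0.13  2.   -0.9   0.19  2.49] maxstep 0.04 err 0.063 final 0.019/0.32
   [-0.1   0.49  0.21  2.1  -0.9   0.19  2.49] maxstep 0.03 err 0.060 final 0.011/0.18
   [-1.09  0.36  1.06  2.16 -0.5   0.68  1.89] maxstep 0.18 err 0.027 final 0.000/0.00
   [-1.83  0.66  1.16  2.27 -0.97  0.19  1.66] maxstep 0.17 err 0.000 final 0.000/0.00
   [-1.46  0.78  0.92  2.09 -1.23  0.19  1.97] maxstep 0.10 err 0.006 final 0.002/0.03
   [-1.45  0.8   0.9   2.08 -1.23  0.19  1.96] maxstep 0.00 err 0.009 final 0.003/0.04
```

```bash
python3 - <<'E'
from sim import *
q=np.array(bot.observe()["qpos"]);A,R=basis(q);p=A@L
d=30
for pp in([.524,-.094,.2],[.56,-.15,.25]):
  for tl in (20,30):
    print(pp,tl);pp=np.array(pp);Rt=lean(tl,.005)
    x=path(q,p,R,pp,Rt,8)
    z=lambda a:Rt@Ro.from_euler('z',np.radians(a)).as_matrix()
    a0=0
    for a in(-90,-170,-250,-300,-340,-300,-180):
        for k in range(2):
            a1=a0+(a-a0)/(2-k); x0=x; 
            if k==0: x=path(x,pp,z(a0),pp,z(a1),8)
            else: x=path(x,pp,z(a0),pp,z(a),8)
            a0=a1
    b,Rb=tcp([.651,-.08,0],.005,d);up=b-.12*Rb[:,2]
    print("bench");x=path(x,pp,z(-180),up,Rb,10);x=path(x,up,Rb,b,Rb,8)
    l=b+[0,0,.12];x=path(x,b,Rb,l,Rb,8)
    c1,R1=tcp([.53,.05,.22],.03,10);x=path(x,l,Rb,c1,R1,10)
    c2,R2=tcp([.50,.323,.19],.062,d);x=path(x,c1,R1,c2,R2,12)
    h,Rh=tcp([.606,.33,.132],.062,d);x=path(x,c2,R2,h,Rh,10)
    h2=h-[0,0,.012];x=path(x,h,Rh,h2,Rh,4)
E
```

```text
[0.524, -0.094, 0.2] 20
   [-0.51  0.36  0.75  2.18 -0.77  0.44 -0.74] maxstep 0.12 err 0.000 final 0.000/0.00
   [-0.35  0.32  0.53  2.18 -0.57  0.39 -0.15] maxstep 0.07 err 0.000 final 0.000/0.00
   [-0.18  0.29  0.32  2.17 -0.38  0.37  0.45] maxstep 0.07 err 0.000 final 0.000/0.00
   [-0.03  0.28  0.13  2.16 -0.21  0.36  0.98] maxstep 0.07 err 0.000 final 0.000/0.00
   [ 0.13  0.28 -0.05  2.16 -0.04  0.36  1.52] maxstep 0.07 err 0.000 final 0.000/0.00
   [ 0.28  0.29 -0.24  2.15  0.11  0.37  2.07] maxstep 0.07 err 0.000 final 0.000/0.00
   [ 0.57  0.32 -0.58  2.14  0.41  0.41  2.49] maxstep 0.11 err 0.000 final 0.000/0.00
   [ 1.    0.51 -1.18  2.12  0.9   0.63  2.49] maxstep 0.08 err 0.000 final 0.000/0.00
   [ 1.1   0.7  -1.47  2.19  1.3   0.86  2.49] maxstep 0.10 err 0.022 final 0.009/0.11
   [ 0.47  0.3  -0.51  2.32  1.57  0.19  2.49] maxstep 0.95 err 0.041 final 0.015/0.20
   [ 0.42  0.3  -0.45  2.35  1.92  0.19  2.49] maxstep 0.04 err 0.047 final 0.017/0.23
   [ 0.47  0.3  -0.51  2.32  1.57  0.19  2.49] maxstep 0.04 err 0.046 final 0.015/0.20
   [ 1.1   0.7  -1.47  2.19  1.3
[... 5975 characters left out ...]
  [ 1.13  0.43 -1.13  2.09  0.81  0.43  1.04] maxstep 0.11 err 0.000 final 0.000/0.00
bench
   [ 0.79  0.62 -0.93  2.3   1.88  0.46 -0.11] maxstep 0.19 err 0.000 final 0.000/0.00
   [ 0.71  0.94 -0.89  2.17  2.11  0.63 -0.19] maxstep 0.05 err 0.000 final 0.000/0.00
   [ 0.7   0.62 -0.86  2.15  1.64  0.41  0.13] maxstep 0.09 err 0.000 final 0.000/0.00
   [ 0.76  0.46 -1.28  2.08  0.69  0.87  0.7 ] maxstep 0.16 err 0.000 final 0.000/0.00
   [-0.14  0.51 -1.05  2.15  1.29  0.92 -0.4 ] maxstep 0.11 err 0.000 final 0.000/0.00
   [-0.13  0.7  -0.93  2.    1.46  0.89 -0.33] maxstep 0.02 err 0.000 final 0.000/0.00
   [-0.14  0.72 -0.92  2.    1.49  0.89 -0.36] maxstep 0.01 err 0.000 final 0.000/0.00
```

Emit:
{"method": "arm_command", "body": {
  "gripper": [8.5,8.5,8.5,8.5,8.5],
  "slide": [
    [1.5,1.5,-1],
    [3,3,-2],
    [4.5,4.5,-2.5],
    [5.6,5.6,-2.5],
    [5.6,5.6,-2.5]
  ],
  "turn": [
    [0,0,-10],
    [0,0,-20],
    [0,0,-30],
    [0,0,-40],
    [0,0,-50]
  ]
}}

```text
clock: 3.4
position: [0.5594, -0.1513, 0.2508]
tool_rot: [2.724, -0.345, 0.961]
force: [-0.4, -0.2, -0.6]
grip_width: 0.0849
```

Emit:
{"method": "arm_command", "body": {
  "gripper": [8.5,8.5,8.5,8.5,8.5],
  "slide": [
    [0,0,0],
    [0,0,0],
    [0,0,0],
    [0,0,0],
    [0,0,0]
  ],
  "turn": [
    [0,0,-10],
    [0,0,-20],
    [0,0,-30],
    [0,0,-40],
    [0,0,-50]
  ]
}}

```text
clock: 4.03
position: [0.5587, -0.1506, 0.2503]
tool_rot: [2.612, 0.074, 1.741]
force: [-0.0, -0.5, -0.1]
grip_width: 0.085
```

Emit:
{"method": "arm_command", "body": {
  "gripper": [8.5,8.5,8.5,8.5,8.5],
  "slide": [
    [0,0,0],
    [0,0,0],
    [0,0,0],
    [0,0,0],
    [0,0,0]
  ],
  "turn": [
    [0,0,-10],
    [0,0,-20],
    [0,0,-30],
    [0,0,-40],
    [0,0,-50]
  ]
}}

```text
clock: 4.65
position: [0.5587, -0.1506, 0.2503]
tool_rot: [2.841, 0.448, 2.565]
force: [0.1, -1.0, -0.3]
grip_width: 0.0851
```

```bash
python3 - <<'E'
from h import *
o=bot.observe();print(o["clock"],o["position"].round(3),o["tool_rot"].round(3),o["qpos"].round(2))
E
```

```text
4.65 [ 0.559 -0.151  0.25 ] [2.841 0.448 2.565] [ 0.35  0.24 -0.13  2.13 -0.41  0.28  1.66]
```

Emit:
{"method": "arm_command", "body": {
  "gripper": [8.5,8.5,8.5,8.5,8.5],
  "slide": [
    [0,0,0],
    [0,0,0],
    [0,0,0],
    [0,0,0],
    [0,0,0]
  ],
  "turn": [
    [0,0,-10],
    [0,0,-20],
    [0,0,-30],
    [0,0,-40],
    [0,0,-50]
  ]
}}

```text
clock: 5.28
position: [0.5587, -0.1507, 0.2502]
tool_rot: [-2.957, 0.504, -2.729]
force: [0.2, -0.1, -0.1]
grip_width: 0.085
```

Emit:
{"method": "arm_command", "body": {
  "gripper": [8.5,8.5,8.5,8.5,8.5],
  "slide": [
    [0,0,0],
    [0,0,0],
    [0,0,0],
    [0,0,0],
    [0,0,0]
  ],
  "turn": [
    [0,0,-10],
    [0,0,-20],
    [0,0,-30],
    [0,0,-40],
    [0,0,-50]
  ]
}}

```text
clock: 5.9
position: [0.5587, -0.1509, 0.2502]
tool_rot: [-2.639, 0.187, -1.856]
force: [0.4, 0.1, -1.4]
grip_width: 0.085
```

```bash
python3 - <<'E'
from sim import *
o=bot.observe();print(o["clock"],o["position"].round(3),o["tool_rot"].round(3),o["qpos"].round(2))
x=o["qpos"]
A,R=basis(x);p=A@L;print(p.round(3))
b,Rb=tcp([.651,-.08,0],.005,30);b[2]+=.001;up=b-.12*Rb[:,2]
rel(up,Rb);x=path(x,p,R,up,Rb,10);x=path(x,up,Rb,b,Rb,8)
E
```

```text
5.9 [ 0.559 -0.151  0.25 ] [-2.639  0.187 -1.856] [ 1.02  0.36 -0.94  2.1   0.55  0.34  2.52]
[ 0.559 -0.151  0.25 ]
slide cm [-3.52 10.51 10.97] turn deg [ 0.55  1.13 70.34]
   [ 0.82  0.64 -0.97  2.3   1.85  0.48 -0.08] maxstep 0.43 err 0.000 final 0.000/0.00
   [ 0.73  0.95 -0.92  2.17  2.1   0.65 -0.16] maxstep 0.04 err 0.000 final 0.000/0.00
```

Emit:
{"method": "arm_command", "body": {
  "gripper": [8.5,8.5,8.5,8.5,8.5],
  "slide": [
    [0,0,0],
    [-0.5,1.5,0],
    [-1,3,0],
    [-1.5,4.5,0],
    [-2,6,0]
  ],
  "turn": [
    [0,0,10],
    [0,0,20],
    [0,0,30],
    [0,0,40],
    [0,0,50]
  ]
}}

```text
clock: 6.52
position: [0.5151, -0.1115, 0.2255]
tool_rot: [-2.962, 0.506, -2.742]
force: [0.0, 0.1, 0.3]
grip_width: 0.0849
```

```bash
python3 - <<'E'
from sim import *
o=bot.observe();print(o["clock"],o["position"].round(3),o["tool_rot"].round(3),o["qpos"].round(2))
b,Rb=tcp([.651,-.08,0],.005,30);b[2]+=.001;up=b-.12*Rb[:,2]
rel(up,Rb)
E
```

```text
6.525 [ 0.515 -0.111  0.226] [-2.962  0.506 -2.742] [ 0.73  0.24 -0.65  2.26  0.33  0.17  1.76]
slide cm [ 2.54  3.96 10.98] turn deg [ 0.96  0.75 19.67]
```

Emit:
{"method": "arm_command", "body": {
  "gripper": [8.5,8.5,8.5,8.5,8.5],
  "slide": [
    [0.5,1,2.5],
    [1,2,5],
    [2,3,7.5],
    [2.5,4,10],
    [2.5,4,11]
  ],
  "turn": [
    [0,0,5],
    [0.5,0.4,10],
    [1,0.7,15],
    [1,0.7,19.7],
    [1,0.7,19.7]
  ]
}}

```text
clock: 7.15
position: [0.518, -0.1065, 0.1583]
tool_rot: [-3.038, 0.479, -2.965]
force: [0.4, -0.6, -0.2]
grip_width: 0.0852
```

```bash
python3 - <<'E'
from sim import *
o=bot.observe();print(o["clock"],o["position"].round(3),o["tool_rot"].round(3),o["qpos"].round(2))
b,Rb=tcp([.651,-.08,0],.005,30);b[2]+=.001;up=b-.12*Rb[:,2]
rel(up,Rb)
f=vision.grab_frame("wrist");cv2.imwrite("pics/w2.png",f)
m=vision.camera_model("wrist")
H=np.array([.651,-.08,0])
print(proj(m,H+[[0,0,0],[-.13,0,.03],[-.13,0,0],[0,0,.1],[-.117,0,.03]]).round(0).tolist())
E
```

```text
7.15 [ 0.518 -0.107  0.158] [-3.038  0.479 -2.965] [ 0.65  0.39 -0.65  2.29  1.44  0.21  0.44]
slide cm [-0.09  2.72  4.95] turn deg [-1.22 -2.12  8.73]
[[303.0, 211.0], [333.0, 117.0], [333.0, 94.0], [297.0, 304.0], [329.0, 133.0]]
```

View pics/w2.png

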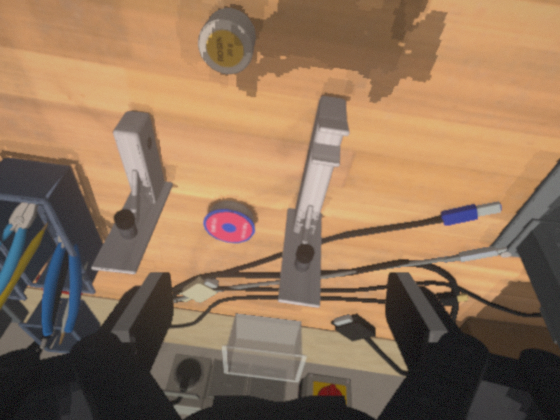

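```bash
python3 - <<'E'
from sim import *
b,Rb=tcp([.651,-.078,0],.02,30);b[2]+=.001;up=b-.09*Rb[:,2];print(b)
rel(up,Rb)
E
```

```text
[ 0.5985105  -0.07904993  0.00854552]
slide cm [-0.25  2.77  7.83] turn deg [-1.6  -2.19  7.57]
```

Emit:
{"method": "arm_command", "body": {
  "gripper": [8.5,8.5,8.5,8.5,8.5],
  "slide": [
    [0,1,1],
    [0,2,3],
    [-0.25,2.8,5],
    [-0.25,2.8,7.8],
    [-0.25,2.8,7.8]
  ],
  "turn": [
    [-0.5,-1,4],
    [-1.6,-2.2,7.6],
    [-1.6,-2.2,7.6],
    [-1.6,-2.2,7.6],
    [-1.6,-2.2,7.6]
  ]
}}

```text
clock: 7.82
position: [0.5528, -0.0794, 0.0869]
tool_rot: [-3.139, 0.521, -3.112]
force: [-1.2, 0.6, 1.3]
grip_width: 0.0852
```

```bash
python3 - <<'E'
from sim import *
b,Rb=tcp([.651,-.078,0],.02,30);b[2]+=.001
o=bot.observe();print(o["clock"],o["position"].round(4),o["tool_rot"].round(3),o["qpos"].round(2),o["qd"].round(2))
rel(b,Rb)
E
```

```text
7.825 [ 0.5528 -0.0794  0.0869] [-3.139  0.521 -3.112] [ 0.69  0.66 -0.81  2.28  2.02  0.43 -0.22] [-0.01 -0.07  0.    0.02 -0.03 -0.04  0.01]
slide cm [-0.06 -0.08  9.07] turn deg [ 0.12 -0.14  0.49]
```

Emit:
{"method": "arm_command", "body": {
  "gripper": [8.5,8.5,8.5,8.5,8.5],
  "slide": [
    [0,0,3],
    [0,0,6],
    [-0.05,-0.05,8],
    [-0.05,-0.05,9],
    [-0.05,-0.05,9]
  ],
  "turn": [
    [0,0,0.4],
    [0,0,0.4],
    [0,0,0.4],
    [0,0,0.4],
    [0,0,0.4]
  ]
}}

```text
clock: 8.45
position: [0.5989, -0.0783, 0.0111]
tool_rot: [3.141, 0.524, -3.118]
force: [0.5, 0.3, 0.5]
grip_width: 0.0852
```

Emit:
{"method": "arm_command", "body": {
  "gripper": [5,3,1.5,1.5,1.5],
  "slide": [
    [0,0,0],
    [0,0,0],
    [0,0,0],
    [0,0,0],
    [0,0,0]
  ],
  "turn": [
    [0,0,0],
    [0,0,0],
    [0,0,0],
    [0,0,0],
    [0,0,0]
  ],
  "force": 110
}}

```text
clock: 9.07
position: [0.5994, -0.078, 0.0111]
tool_rot: [3.141, 0.525, -3.119]
force: [-3.7, -1.9, 10.7]
grip_width: 0.0177
```

```bash
python3 - <<'E'
from sim import *
b,Rb=tcp([.651,-.078,0],.02,30);b[2]+=.001
o=bot.observe();print(o["clock"],o["position"].round(4),o["tool_rot"].round(4),o["qpos"].round(2),o["force"],o["grip_width"])
rel(b,Rb)
E
```

```text
9.075 [ 0.5994 -0.078   0.0111] [ 3.141   0.525  -3.1189] [ 0.66  0.89 -0.8   2.18  2.16  0.56 -0.26] [-3.6905852  -1.90035148 10.67777514] 0.01772797758896501
slide cm [ 0.2  -0.1   0.18] turn deg [0.11 0.08 0.14]
```

Emit:
{"method": "arm_command", "body": {
  "gripper": [1,1,1,1,1],
  "slide": [
    [-0.5,0,-0.9],
    [-1.5,0,-2.6],
    [-3,0,-5.2],
    [-5,0,-8.7],
    [-5,0,-8.7]
  ],
  "turn": [
    [0,0,0],
    [0,0,0],
    [0,0,0],
    [0,0,0],
    [0,0,0]
  ]
}}

```text
clock: 9.7
position: [0.6003, -0.0778, 0.1147]
tool_rot: [-3.14, 0.529, -3.117]
force: [-0.1, 0.1, -3.6]
grip_width: 0.018
```

```bash
python3 - <<'E'
from sim import *
o=bot.observe();print(o["clock"],o["position"].round(4),o["tool_rot"].round(4),o["qpos"].round(2),o["force"].round(1),o["grip_width"])
cv2.imwrite("pics/w3.png",vision.grab_frame("wrist"))
x=o["qpos"];A,R=basis(x);p=A@L;p0,R0=np.array(o["position"]),R
# via points with heel pose
c1,R1=tcp([.55,.03,.22],.04,12);x=path(x,p,R,c1,R1,10);rel(c1,R1)
c2,R2=tcp([.50,.323,.17],.062,30);x=path(x,c1,R1,c2,R2,12);rel(c2,R2,c1,R1)
E
```

```text
9.7 [ 0.6003 -0.0778  0.1147] [-3.1403  0.5294 -3.1175] [ 0.58  0.6  -0.68  2.17  1.79  0.31 -0.03] [-0.1  0.1 -3.6] 0.018024594540385817
   [ 0.72  0.41 -1.15  2.07  0.64  0.78  0.82] maxstep 0.21 err 0.000 final 0.000/0.00
slide cm [  3.4   10.8  -15.03] turn deg [-0.38 18.19 -0.87]
   [-0.23  0.51 -0.94  2.17  1.33  0.86 -0.45] maxstep 0.13 err 0.000 final 0.000/0.00
slide cm [ 4.19 29.36  4.  ] turn deg [ -0.45 -18.    -1.18]
```

View pics/w3.png

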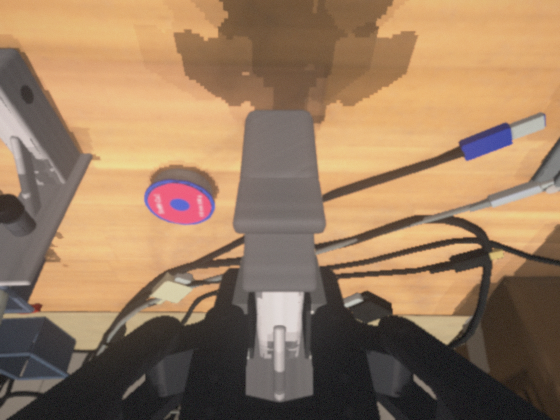

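```bash
python3 - <<'E'
from sim import *
o=bot.observe();q=o["qpos"]
m=vision.camera_model("wrist")
Rg=Ro.from_euler('xyz',[3.141,.525,-3.1189]).as_matrix();d=Rg.T@(np.array([.651,-.078,0])-[.5994,-.078,.0111]);print("heel in tool",d.round(4))
Rn=Ro.from_euler('xyz',o["tool_rot"]).as_matrix();Bt=Ro.from_euler('z',.02).as_matrix();B=Rn@Rg.T@Bt;hn=o["position"]+Rn@d
pts=np.array([[-.130,-.01,0],[-.130,.01,0],[-.130,.01,.03],[-.1285,.01,.046],[-.1055,.01,.046],[-.1055,-.01,.046],[-.1025,.01,.046],[-.117,.01,.03],[-.05,0,.03]])
print(proj(m,hn+pts@B.T).round(0).tolist());print("campos in bracket",(B.T@(np.array(m["T"])[:3,3]-hn)).round(3))
for l in(20,25,30):
    print("lean",l);A,R=basis(q);x=q;pp,RR=A@L,R
    for h in([.57,.03,.19],[.51,.09,.19],[.505,.20,.19]):
        c,R1=tcp(h,.05,l);x=path(x,pp,RR,c,R1,8);pp,RR=c,R1
    c,R1=tcp([.50,.323,.17],.062,30);x=path(x,pp,RR,c,R1,8)
E
```

```text
heel in tool [-0.0391 -0.0012  0.0355]
[[242.0, 100.0], [310.0, 100.0], [317.0, 172.0], [322.0, 229.0], [314.0, 282.0], [238.0, 282.0], [313.0, 287.0], [313.0, 207.0], [276.0, 314.0]]
campos in bracket [-0.194  0.     0.094]
lean 20
   [ 0.62  0.4  -1.    2.17  0.87  0.56  0.62] maxstep 0.16 err 0.000 final 0.000/0.00
   [ 0.48  0.31 -1.03  2.28  0.88  0.53  0.41] maxstep 0.03 err 0.000 final 0.000/0.00
   [ 0.17  0.37 -1.01  2.2   0.95  0.68  0.11] maxstep 0.04 err 0.000 final 0.000/0.00
   [-0.25  0.5  -0.92  2.17  1.32  0.85 -0.45] maxstep 0.08 err 0.000 final 0.000/0.00
lean 25
   [ 0.55  0.35 -0.91  2.24  1.02  0.43  0.46] maxstep 0.11 err 0.000 final 0.000/0.00
   [ 0.4   0.26 -0.93  2.35  1.07  0.44  0.19] maxstep 0.03 err 0.000 final 0.000/0.00
   [ 0.11  0.34 -0.97  2.26  1.12  0.64 -0.08] maxstep 0.04 err 0.000 final 0.000/0.00
   [-0.24  0.5  -0.93  2.17  1.32  0.85 -0.45] maxstep 0.06 err 0.000 final 0.000/0.00
lean 30
   [ 0.47  0.31 -0.8   2.31  1.33  0.33  0.14] maxstep 0.08 err 0.000 final 0.000/0.00
   [ 0.74  0.5  -1.47  2.4   1.44  0.76 -0.15] maxstep 0.53 err 0.000 final 0.000/0.00
   [ 0.35  0.55 -1.4   2.31  1.4   0.95 -0.34] maxstep 0.05 err 0.000 final 0.000/0.00
   [-0.02  0.69 -1.28  2.16  1.42  1.13 -0.48] maxstep 0.05 err 0.000 final 0.000/0.00
```

```bash
cat >> sim.py <<'E'
RG=Ro.from_euler('xyz',[3.1416,.525,-np.pi]).as_matrix();DH=RG.T@np.array([.0516,0,-.0111])
def bt(heel,yaw,pitch=0): # tool pose for a bracket pose; pitch>0: tip up
    R=Ro.from_euler('zy',[yaw,np.radians(pitch)][:2]).as_matrix() if 0 else (Ro.from_euler('z',yaw)*Ro.from_euler('y',np.radians(pitch))).as_matrix()
    R=R@RG;return np.array(heel)-R@DH,R
def heelnow():
    o=bot.observe();R=Ro.from_euler('xyz',o["tool_rot"]).as_matrix();B=Ro.from_matrix(R@RG.T)
    print("t",o["clock"],"heel",(o["position"]+R@DH).round(4),"rpy deg",np.degrees(B.as_euler('xyz')).round(2),"q",o["qpos"].round(2),"F",o["force"].round(1),"w",round(o["grip_width"],4))
E
python3 - <<'E'
from sim import *
heelnow()
W=[bt([.57,.03,.19],.04,5),bt([.51,.09,.19],.05,5),bt([.505,.20,.19],.055,3),bt([.50,.323,.17],.062,0)]
rel(*W[0])
for a,b in zip(W[1:],W): rel(*a,*b)
x=bot.observe()["qpos"];A,R=basis(x);w=(A@L,R)
for a in W: x=path(x,*w,*a,8);w=a
E
```

```text
t 9.75 heel [ 0.6511 -0.0767  0.1017] rpy deg [-0.04 -0.11  1.34] q [ 0.58  0.6  -0.68  2.17  1.79  0.32 -0.03] F [-0.4  0.6 -4.1] w 0.018
slide cm [  2.02  10.77 -11.92] turn deg [-0.48  5.11 -0.82]
slide cm [ 5.21  6.18 -2.44] turn deg [-0.24 -0.   -0.52]
slide cm [ 0.08 10.99  0.16] turn deg [-0.13 -2.   -0.26]
slide cm [ 0.93 12.27  2.07] turn deg [-0.19 -3.   -0.35]
   [ 0.57  0.34 -0.93  2.22  0.98  0.45  0.49] maxstep 0.12 err 0.000 final 0.000/0.00
   [ 0.43  0.25 -0.96  2.33  1.02  0.45  0.26] maxstep 0.03 err 0.000 final 0.000/0.00
   [ 0.11  0.32 -0.97  2.28  1.17  0.63 -0.13] maxstep 0.06 err 0.000 final 0.000/0.00
   [-0.23  0.5  -0.94  2.17  1.32  0.86 -0.44] maxstep 0.05 err 0.000 final 0.000/0.00
```

Emit:
{"method": "arm_command", "body": {
  "gripper": [1,1,1,1,1],
  "slide": [
    [0,2,-4],
    [1,5,-8],
    [2,8,-11],
    [2,10.8,-12],
    [2,10.8,-12]
  ],
  "turn": [
    [-0.1,1,-0.2],
    [-0.2,2,-0.4],
    [-0.5,4,-0.8],
    [-0.5,5,-0.8],
    [-0.5,5,-0.8]
  ]
}}

```text
clock: 10.38
position: [0.5186, 0.0299, 0.2049]
tool_rot: [3.139, 0.436, -3.1]
force: [-0.3, -0.5, -3.6]
grip_width: 0.0177
```

```bash
python3 - <<'E'
from sim import *
heelnow()
rel(*bt([.51,.09,.19],.05,5))
E
```

```text
t 10.375 heel [0.569  0.032  0.1893] rpy deg [0.14 5.07 2.44] q [ 0.47  0.31 -0.81  2.23  0.91  0.4   0.55] F [-0.3 -0.5 -3.6] w 0.0177
slide cm [ 5.1   6.01 -2.43] turn deg [-0.06 -0.07 -0.46]
```

Emit:
{"method": "arm_command", "body": {
  "gripper": [1,1,1,1,1],
  "slide": [
    [2,1.5,-1],
    [3.5,3.5,-1.7],
    [5,6,-2.4],
    [5.1,8.5,-2.4],
    [5.1,11,-2.4]
  ],
  "turn": [
    [0,0,-0.2],
    [0,0,-0.4],
    [0,0,-0.5],
    [0,-0.5,-0.5],
    [0,-1,-0.6]
  ]
}}

```text
clock: 11.0
position: [0.4581, 0.1355, 0.2042]
tool_rot: [-3.138, 0.453, -3.092]
force: [0.5, -0.6, -3.7]
grip_width: 0.0177
```

```bash
python3 - <<'E'
from sim import *
heelnow()
rel(*bt([.505,.20,.19],.055,3))
rel(*bt([.49,.323,.16],.062,0))
E
```

```text
t 11.0 heel [0.5087 0.1379 0.1894] rpy deg [-0.18  4.12  2.74] q [ 0.17  0.25 -0.82  2.32  1.06  0.48  0.09] F [ 0.5 -0.6 -3.7] w 0.0177
slide cm [ 0.1   6.18 -0.02] turn deg [-0.34 -1.12 -0.27]
slide cm [ 2.39 18.52  2.45] turn deg [-0.53 -4.12 -0.62]
```

Emit:
{"method": "arm_command", "body": {
  "gripper": [1,1,1,1,1],
  "slide": [
    [0.1,4,0],
    [0.2,8,0],
    [1.2,12,1.2],
    [2.4,15.5,2.4],
    [2.4,18.5,2.4]
  ],
  "turn": [
    [0,-0.5,-0.1],
    [-0.3,-1.1,-0.3],
    [-0.4,-2,-0.5],
    [-0.5,-3,-0.6],
    [-0.5,-4.1,-0.6]
  ]
}}

```text
clock: 11.62
position: [0.4377, 0.3203, 0.1702]
tool_rot: [-3.14, 0.524, -3.078]
force: [-0.2, -0.9, -2.7]
grip_width: 0.0177
```

```bash
python3 - <<'E'
from sim import *
heelnow()
f=vision.grab_frame("wrist");cv2.imwrite("pics/w4.png",f)
m=vision.camera_model("wrist");np.save("w4.npy",m,allow_pickle=True)
X=np.array([.998,.062,0]);Y=np.array([-.062,.998,0]);H=np.array([.606,.330,0])
for z in(.131,.167,.203,.239): print(proj(m,[H+[0,0,z]+Y*s*.0045 for s in(1,-1)]).round(0).tolist())
print(proj(m,[H+[0,0,z]+Y*s*.02 for s in(1,-1) for z in (.01,.28)]).round(0).tolist())
s=vision.grab_frame("side");cv2.imwrite("pics/s4.png",crop(s,150,130,130,230,2.6))
E
```

```text
t 11.625 heel [0.4892 0.3235 0.159 ] rpy deg [-0.07  0.08  3.61] q [-0.32  0.48 -0.84  2.2   1.33  0.81 -0.49] F [-0.2 -0.9 -2.7] w 0.0177
[[277.0, 332.0], [267.0, 332.0]]
[[277.0, 378.0], [266.0, 378.0]]
[[277.0, 433.0], [265.0, 433.0]]
[[277.0, 500.0], [263.0, 500.0]]
[[292.0, 218.0], [305.0, 597.0], [254.0, 219.0], [234.0, 597.0]]
```

View pics/w4.png

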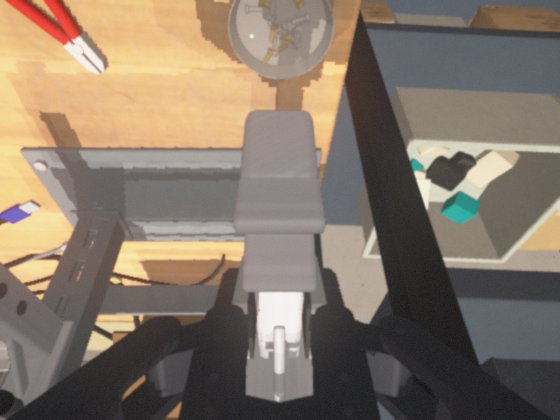

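```bash
python3 - <<'E'
from h import *
m=np.load("w4.npy",allow_pickle=True).item()
P=[onz(m,u,.006) for u in((22,149),(320,149.5),(78,212),(127,214))]
print(np.round(P,4));a,b=P[:2];v=b-a;yaw=np.arctan2(-v[0],v[1]);print(np.linalg.norm(v),yaw)
c,s=np.cos(.062),np.sin(.062);X=np.array([c,s,0]);Y=np.array([-s,c,0])
print("place from w4",((a+b)/2+.09*X+.095*Y).round(4),"upright",((P[2]+P[3])/2+.19*Y).round(4))
E
```

```text
[[0.5273 0.1093 0.006 ]
 [0.511  0.366  0.006 ]
 [0.6124 0.1276 0.006 ]
 [0.6127 0.1769 0.006 ]]
0.2572154365942752 0.06370700640638853
place from w4 [0.6031 0.3381 0.006 ] upright [0.6008 0.3419 0.006 ]
```

View pics/s4.png

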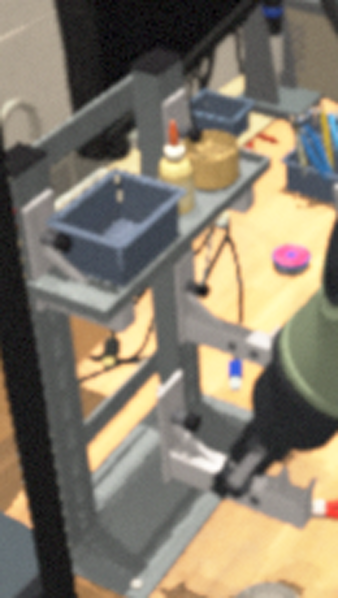

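Emit:
{"method": "arm_command", "body": {
  "gripper": [1,1,1,1],
  "slide": [
    [0,-4,0],
    [0,-8,0],
    [0,-8.7,0],
    [0,-8.7,0]
  ],
  "turn": [
    [0,0,0],
    [0,0,0],
    [0,0,0],
    [0,0,0]
  ]
}}

```text
clock: 12.22
position: [0.4441, 0.2321, 0.1723]
tool_rot: [3.141, 0.525, -3.081]
force: [0.5, 0.8, -3.1]
grip_width: 0.018
```

```bash
python3 - <<'E'
from sim import *
heelnow()
m=vision.camera_model("wrist");f=vision.grab_frame("wrist");np.save("w5.npy",m,allow_pickle=True)
cv2.imwrite("pics/w5r.png",f)
c=crop(f,100,90,350,262,2.28);cv2.imwrite("pics/w5.png",c)
E
```

```text
t 12.225 heel [0.4956 0.2353 0.1612] rpy deg [ 0.01 -0.02  3.48] q [-0.16  0.38 -0.81  2.33  1.4   0.66 -0.47] F [ 0.5  0.8 -3.1] w 0.018
```

View pics/w5.png

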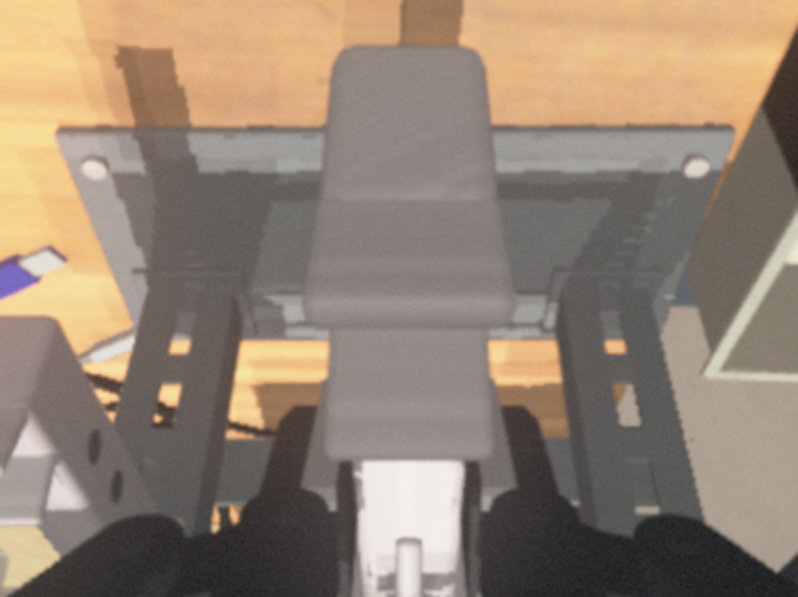

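```bash
python3 - <<'E'
from h import *
m=np.load("w5.npy",allow_pickle=True).item()
g=lambda x,y:((x+.5)/2.28-.5+100,(y+.5)/2.28-.5+90)
a,b=[onz(m,g(*u),.006) for u in((59,129),(733,128))];v=b-a;yaw=np.arctan2(-v[0],v[1])
print(a.round(4),b.round(4),np.linalg.norm(v).round(4),"yaw",yaw.round(4))
b1,b2=[onz(m,g(*u),.008) for u in((94,168),(696,167))];print("bolts mid",((b1+b2)/2).round(4),"yaw",np.arctan2(-(b2-b1)[0],(b2-b1)[1]))
X=np.array([np.cos(yaw),np.sin(yaw),0]);Y=np.array([-X[1],X[0],0]);M=(a+b)/2+.09*X;print("face mid",M.round(4))
def onface(u):
    o,d=ray(m,g(*u));t=((M-o)@X)/(d@X);p=o+t*d;return ((p-M)@Y).round(4),p[2].round(4)
for n,u in dict(R1=(615,340),R1b=(616,354),R2lo=(620,385),R2hi=(629,426),L1=(180,340),L2lo=(174,385),L2hi=(161,426),R3=(644,512),R2l=(613,405),R2r=(638,405),L2l=(156,405),L2r=(181,405),Rouredge=(690,480),Rinner=(598,480),Linner=(217,480)).items(): print(n,onface(u))
print("place",(M+.095*Y).round(4))
E
```

```text
[0.5261 0.104  0.006 ] [0.5103 0.3604 0.006 ] 0.2569 yaw 0.0617
bolts mid [0.5366 0.2327 0.008 ] yaw 0.06184982789760686
face mid [0.608  0.2378 0.006 ]
R1 (np.float64(0.0944), np.float64(0.0412))
R1b (np.float64(0.0936), np.float64(0.0484))
R2lo (np.float64(0.0927), np.float64(0.0639))
R2hi (np.float64(0.0932), np.float64(0.0831))
L1 (np.float64(-0.0948), np.float64(0.0407))
L2lo (np.float64(-0.0933), np.float64(0.0635))
L2hi (np.float64(-0.095), np.float64(0.0827))
R3 (np.float64(0.0925), np.float64(0.1191))
R2l (np.float64(0.0883), np.float64(0.0734))
R2r (np.float64(0.0985), np.float64(0.0734))
L2l (np.float64(-0.0989), np.float64(0.073))
L2r (np.float64(-0.0887), np.float64(0.0731))
Rouredge (np.float64(0.1124), np.float64(0.1062))
Rinner (np.float64(0.0773), np.float64(0.1063))
Linner (np.float64(-0.0691), np.float64(0.1061))
place [0.6022 0.3326 0.006 ]
```

```bash
python3 - <<'E'
from sim import *
heelnow()
X=np.array([np.cos(.0618),np.sin(.0618),0]);P=np.array([.603,.3321,.1315])
w=bt(P-.10*X+[0,0,.02],.0618);v=bt(P-.03*X,.0618)
rel(*w);rel(*v,*w)
x=bot.observe()["qpos"];A,R=basis(x);x=path(x,A@L,R,*w,6);x=path(x,*w,*v,6);x=path(x,*v,*bt(P-[0,0,.014],.0618),6)
E
```

```text
t 12.275 heel [0.4955 0.2363 0.1614] rpy deg [ 0.04 -0.03  3.54] q [-0.16  0.38 -0.81  2.32  1.4   0.66 -0.47] F [-0.2  1.9 -2.6] w 0.0181
slide cm [-0.64  8.9   1.52] turn deg [ 0.04  0.03 -0.02]
slide cm [-5.05  0.    5.24] turn deg [0. 0. 0.]
   [-0.32  0.51 -0.82  2.18  1.35  0.81 -0.49] maxstep 0.03 err 0.000 final 0.000/0.00
   [-0.28  0.6  -0.76  2.06  1.41  0.78 -0.39] maxstep 0.02 err 0.000 final 0.000/0.00
   [-0.26  0.65 -0.74  2.01  1.44  0.77 -0.36] maxstep 0.01 err 0.000 final 0.000/0.00
```

Emit:
{"method": "arm_command", "body": {
  "gripper": [1,1,1,1,1],
  "slide": [
    [0,3,0],
    [-0.3,6,1],
    [-0.6,8.7,1.5],
    [-0.6,9,1.5],
    [-0.6,9,1.5]
  ],
  "turn": [
    [0,0,0],
    [0,0,0],
    [0,0,0],
    [0,0,0],
    [0,0,0]
  ],
  "force": 120
}}

```text
clock: 12.9
position: [0.4505, 0.3239, 0.1625]
tool_rot: [3.141, 0.525, -3.079]
force: [-0.3, -0.4, -2.8]
grip_width: 0.0174
```

Emit:
{"method": "arm_command", "body": {
  "gripper": [1,1,1,1,1],
  "slide": [
    [-1.5,0,1.5],
    [-3,0,3.1],
    [-5,0,5.2],
    [-5,0,5.2],
    [-5,0,5.2]
  ],
  "turn": [
    [0,0,0],
    [0,0,0],
    [0,0,0],
    [0,0,0],
    [0,0,0]
  ]
}}

```text
clock: 13.52
position: [0.5204, 0.3276, 0.1426]
tool_rot: [3.141, 0.525, -3.08]
force: [-0.7, -1.3, -3.7]
grip_width: 0.0176
```

```bash
python3 - <<'E'
from sim import *
X=np.array([np.cos(.0618),np.sin(.0618),0]);P=np.array([.603,.332,.1315])
for i in range(4): heelnow();vision.grab_frame("top")
rel(*bt(P-.018*X,.0618));rel(*bt(P,.0618))
f=vision.grab_frame("side");cv2.imwrite("pics/s6r.png",f)
cv2.imwrite("pics/s6.png",crop(f,165,235,125,130,4.5))
E
```

```text
t 13.525 heel [0.5719 0.3307 0.1315] rpy deg [ 0.02 -0.03  3.52] q [-0.28  0.6  -0.77  2.06  1.41  0.78 -0.4 ] F [-0.7 -1.3 -3.7] w 0.0176
t 13.575 heel [0.5717 0.331  0.1318] rpy deg [ 0.03 -0.04  3.55] q [-0.28  0.6  -0.77  2.06  1.41  0.78 -0.4 ] F [-0.3  0.  -3. ] w 0.0175
t 13.625 heel [0.5716 0.3312 0.132 ] rpy deg [ 0.03 -0.06  3.57] q [-0.28  0.6  -0.77  2.06  1.41  0.78 -0.4 ] F [-0.  -0.6 -3.1] w 0.0176
t 13.675 heel [0.5715 0.3313 0.1321] rpy deg [ 0.03 -0.06  3.58] q [-0.28  0.6  -0.77  2.06  1.41  0.78 -0.4 ] F [-0.8 -0.3 -3.1] w 0.0176
slide cm [-1.14 -0.13  0.73] turn deg [0.05 0.07 0.02]
slide cm [-2.7  -0.13  1.63] turn deg [0.05 0.07 0.02]
```

View pics/s6.png

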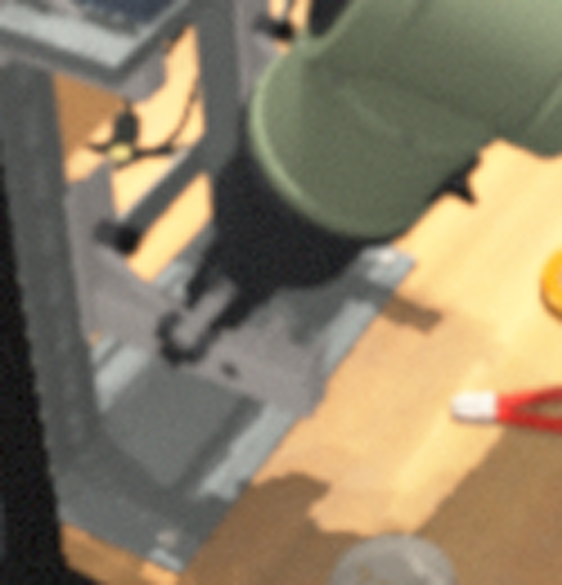

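Emit:
{"method": "arm_command", "body": {
  "gripper": [1,1,1,1],
  "slide": [
    [-0.8,0,0.5],
    [-1.55,0,0.95],
    [-1.9,0,1.15],
    [-2.2,0,1.33]
  ],
  "turn": [
    [0,0,0],
    [0,0,0],
    [0,0,0],
    [0,0,0]
  ]
}}

```text
clock: 14.28
position: [0.5459, 0.3296, 0.1424]
tool_rot: [3.141, 0.526, -3.08]
force: [-3.1, -1.1, -3.1]
grip_width: 0.0179
```

```bash
python3 -c "
from sim import *
heelnow()"
```

```text
t 14.275 heel [0.5974 0.3328 0.1313] rpy deg [ 0.03 -0.04  3.55] q [-0.26  0.63 -0.75  2.01  1.4   0.78 -0.34] F [-3.1 -1.1 -3.1] w 0.0179
```

Emit:
{"method": "arm_command", "body": {
  "gripper": [1,1,1],
  "slide": [
    [-0.15,0,0.09],
    [-0.3,0,0.17],
    [-0.4,0,0.23]
  ],
  "turn": [
    [0,0,0],
    [0,0,0],
    [0,0,0]
  ]
}}

```text
clock: 14.65
position: [0.5501, 0.33, 0.1424]
tool_rot: [3.141, 0.526, -3.079]
force: [-4.5, -1.4, -4.7]
grip_width: 0.0175
```

```bash
python3 -c "
from sim import *
heelnow()"
```

```text
t 14.65 heel [0.6016 0.3332 0.1313] rpy deg [ 0.03 -0.03  3.58] q [-0.26  0.63 -0.75  2.01  1.4   0.77 -0.33] F [-4.5 -1.4 -4.7] w 0.0175
```

Free travel with only the pin's spring force: the hooks are entering. A little further to contact.

Emit:
{"method": "arm_command", "body": {
  "gripper": [1,1,1],
  "slide": [
    [-0.15,0,0.09],
    [-0.25,0,0.14],
    [-0.25,0,0.14]
  ],
  "turn": [
    [0,0,0],
    [0,0,0],
    [0,0,0]
  ]
}}

```text
clock: 15.02
position: [0.5504, 0.3306, 0.1414]
tool_rot: [3.141, 0.522, -3.077]
force: [-25.6, -2.9, 0.7]
grip_width: 0.0178
```

```bash
python3 -c "
from sim import *
heelnow()"
```

```text
t 15.025 heel [0.6018 0.3339 0.1301] rpy deg [0.03 0.18 3.69] q [-0.25  0.63 -0.75  2.    1.4   0.77 -0.32] F [-25.6  -2.9   0.7] w 0.0178
```

Emit:
{"method": "arm_command", "body": {
  "gripper": [1,1,1,1,1],
  "slide": [
    [0.17,0,-0.1],
    [0.17,0,-0.1],
    [0.32,0,0.16],
    [0.47,0,0.42],
    [0.57,0,0.59]
  ],
  "turn": [
    [0,0,0],
    [0,0,0],
    [0,0,0],
    [0,0,0],
    [0,0,0]
  ]
}}

```text
clock: 15.65
position: [0.5503, 0.3305, 0.1343]
tool_rot: [3.141, 0.525, -3.079]
force: [-10.3, -0.5, -0.6]
grip_width: 0.0177
```

```bash
python3 -c "
from sim import *
heelnow()"
```

```text
t 15.65 heel [0.6018 0.3338 0.1232] rpy deg [0.05 0.01 3.64] q [-0.26  0.64 -0.74  2.01  1.42  0.77 -0.35] F [-10.3  -0.5  -0.6] w 0.0177
```

Moving down freely (8 mm down). Continue to the stop.

Emit:
{"method": "arm_command", "body": {
  "gripper": [1,1,1,1],
  "slide": [
    [0.1,0,0.17],
    [0.2,0,0.34],
    [0.28,0,0.48],
    [0.28,0,0.48]
  ],
  "turn": [
    [0,0,0],
    [0,0,0],
    [0,0,0],
    [0,0,0]
  ]
}}

```text
clock: 16.15
position: [0.55, 0.3309, 0.1293]
tool_rot: [3.14, 0.525, -3.078]
force: [-17.4, -2.7, 9.2]
grip_width: 0.0175
```

```bash
python3 -c "
from sim import *
heelnow()"
```

```text
t 16.15 heel [0.6015 0.3342 0.1183] rpy deg [ 0.06 -0.02  3.67] q [-0.26  0.65 -0.74  2.01  1.44  0.77 -0.36] F [-17.4  -2.7   9.2] w 0.0175
```

Emit:
{"method": "arm_command", "body": {
  "gripper": [1,1,1],
  "slide": [
    [0.15,0,0.05],
    [0.22,0,0.17],
    [0.22,0,0.17]
  ],
  "turn": [
    [0,0,0],
    [0,0,0],
    [0,0,0]
  ]
}}

```text
clock: 16.52
position: [0.5499, 0.3312, 0.1285]
tool_rot: [3.14, 0.529, -3.079]
force: [-23.4, -7.1, 29.6]
grip_width: 0.0175
```

```bash
python3 -c "
from sim import *
heelnow()"
```

```text
t 16.525 heel [0.6015 0.3345 0.1176] rpy deg [ 0.08 -0.21  3.65] q [-0.27  0.65 -0.74  2.01  1.45  0.77 -0.37] F [-23.4  -7.1  29.6] w 0.0175
```

Emit:
{"method": "arm_command", "body": {
  "gripper": [1,1,1,1],
  "slide": [
    [-0.1,0,-0.17],
    [-0.2,0,-0.34],
    [-0.25,0,-0.43],
    [-0.25,0,-0.43]
  ],
  "turn": [
    [0,0,0],
    [0,0,0],
    [0,0,0],
    [0,0,0]
  ]
}}

```text
clock: 17.02
position: [0.5501, 0.33, 0.1314]
tool_rot: [3.141, 0.526, -3.08]
force: [-4.3, -0.4, -1.8]
grip_width: 0.0175
```

```bash
python3 -c "
from sim import *
heelnow()"
```

```text
t 17.025 heel [0.6016 0.3332 0.1204] rpy deg [ 0.04 -0.05  3.57] q [-0.26  0.65 -0.74  2.01  1.43  0.77 -0.36] F [-4.3 -0.4 -1.8] w 0.0175
```

Emit:
{"method": "arm_command", "body": {
  "gripper": [1,1,1],
  "slide": [
    [-0.1,0,-0.17],
    [-0.15,0,-0.26],
    [-0.15,0,-0.26]
  ],
  "turn": [
    [0,0,0],
    [0,0,0],
    [0,0,0]
  ]
}}

```text
clock: 17.4
position: [0.5498, 0.3296, 0.1337]
tool_rot: [3.141, 0.524, -3.08]
force: [-0.8, 1.6, -16.6]
grip_width: 0.0176
```

```bash
python3 -c "
from sim import *
heelnow()"
```

```text
t 17.4 heel [0.6013 0.3328 0.1226] rpy deg [0.01 0.03 3.55] q [-0.26  0.64 -0.74  2.01  1.42  0.77 -0.35] F [ -0.8   1.6 -16.6] w 0.0176
```

Emit:
{"method": "arm_command", "body": {
  "gripper": [1,1,1,1],
  "slide": [
    [0.15,0,0.26],
    [0.3,0,0.5],
    [0.3,0,0.5],
    [0.2,0,0.33]
  ],
  "turn": [
    [0,0,0],
    [0,0,0],
    [0,0,0],
    [0,0,0]
  ]
}}

```text
clock: 17.9
position: [0.5502, 0.3305, 0.1312]
tool_rot: [3.14, 0.527, -3.079]
force: [-5.4, 0.5, -4.8]
grip_width: 0.0176
```

```bash
python3 -c "
from sim import *
heelnow()"
```

```text
t 17.9 heel [0.6017 0.3337 0.1202] rpy deg [ 0.05 -0.12  3.6 ] q [-0.26  0.65 -0.74  2.01  1.44  0.77 -0.36] F [-5.4  0.5 -4.8] w 0.0176
```

Emit:
{"method": "arm_command", "body": {
  "gripper": [5,5,5,5],
  "slide": [
    [0,0,0],
    [0,0,0],
    [0,0,0],
    [0,0,0]
  ],
  "turn": [
    [0,0,0],
    [0,0,0],
    [0,0,0],
    [0,0,0]
  ]
}}

```text
clock: 18.4
position: [0.5503, 0.33, 0.1308]
tool_rot: [3.141, 0.526, -3.08]
force: [0.3, -0.2, -0.3]
grip_width: 0.0501
```

Emit:
{"method": "arm_command", "body": {
  "gripper": [6,6,6,6,6],
  "slide": [
    [0,0,-2],
    [0,0,-5],
    [0,0,-9],
    [0,0,-12],
    [0,0,-12]
  ],
  "turn": [
    [0,0,0],
    [0,0,0],
    [0,0,0],
    [0,0,0],
    [0,0,0]
  ]
}}

```text
clock: 19.02
position: [0.4899, 0.3268, 0.2365]
tool_rot: [3.14, 0.529, -3.08]
force: [-0.4, -0.2, -0.9]
grip_width: 0.0603
```

```bash
python3 - <<'E'
from sim import *
heelnow()
cv2.imwrite("pics/t7.png",vision.grab_frame("top"));cv2.imwrite("pics/s7.png",vision.grab_frame("side"))
m=vision.camera_model("wrist");f=vision.grab_frame("wrist");cv2.imwrite("pics/w7.png",f);np.save("w7.npy",m,allow_pickle=True)
# plan to the rod: tool down, jaws across rod (yaw .127), two variants
o=bot.observe();q=o["qpos"];A,R=basis(q);p=A@L
for s in(90,-90):
    print(s);x=q
    Rd=lean(0,.127)@Ro.from_euler('z',np.radians(s)).as_matrix()
    a=np.array([.47,.05,.25]);x=path(x,p,R,a,Rd,14)
    b=np.array([.417,-.165,.10]);x=path(x,a,Rd,b,Rd,8);c=b-[0,0,.097];x=path(x,b,Rd,c,Rd,5)
    x=path(x,c,Rd,b+[0,0,.15],Rd,6)
    Rl=lean(33,.062)@Ro.from_euler('z',np.radians(s)).as_matrix();pl=np.array([.491,.2306,.156])+.010*Rl[:,2]
    x=path(x,b+[0,0,.15],Rd,pl+[0,0,.08],Rl,12);x=path(x,pl+[0,0,.08],Rl,pl,Rl,6)
E
```

```text
t 19.025 heel [0.5415 0.3301 0.2256] rpy deg [ 0.1  -0.23  3.6 ] q [-0.21  0.42 -0.87  2.05  1.13  0.82 -0.17] F [-0.4 -0.2 -0.9] w 0.0603
90
   [ 0.79  0.66 -1.47  1.92  0.7   1.23  2.34] maxstep 0.23 err 0.000 final 0.000/0.00
   [ 1.21  0.97 -1.45  2.12  1.09  1.18  2.49] maxstep 0.10 err 0.000 final 0.000/0.00
   [ 1.13  1.12 -1.29  2.15  1.31  1.11  2.37] maxstep 0.05 err 0.000 final 0.000/0.00
   [ 1.17  0.63 -1.47  2.01  0.8   1.26  2.49] maxstep 0.12 err 0.041 final 0.020/0.20
   [ 0.18  0.44 -1.16  2.2   1.34  0.82  1.32] maxstep 0.19 err 0.032 final 0.000/0.00
   [ 0.07  0.61 -1.07  2.27  1.63  0.89  1.05] maxstep 0.05 err 0.000 final 0.000/0.00
-90
   [ 0.36  0.32 -0.73  1.94  0.26  0.97 -0.36] maxstep 0.07 err 0.000 final 0.000/0.00
   [ 0.68  0.51 -0.56  2.14  0.47  0.61 -0.08] maxstep 0.05 err 0.000 final 0.000/0.00
   [ 0.53  0.69 -0.37  2.18  0.66  0.38 -0.25] maxstep 0.05 err 0.000 final 0.000/0.00
   [ 0.81  0.27 -0.67  1.99  0.21  0.94  0.16] maxstep 0.10 err 0.000 final 0.000/0.00
   [-0.22  0.28 -0.63  2.22  1.22  0.58 -1.76] maxstep 0.25 err 0.000 final 0.000/0.00
   [-0.27  0.46 -0.61  2.29  1.62  0.61 -2.17] maxstep 0.07 err 0.000 final 0.000/0.00
```

Emit:
{"method": "arm_command", "body": {
  "gripper": [6,6,6,6,6],
  "slide": [
    [1,-4,-2],
    [1.6,-9.5,-3],
    [1.6,-15.5,-3],
    [1.6,-21,-3],
    [1.6,-26,-3]
  ],
  "turn": [
    [0,0,0],
    [0,0,0],
    [0,0,0],
    [0,0,0],
    [0,0,0]
  ]
}}

```text
clock: 19.8
position: [0.4772, 0.0626, 0.2517]
tool_rot: [3.141, 0.526, -3.081]
force: [0.7, 0.8, -0.6]
grip_width: 0.06
```

```bash
python3 - <<'E'
from sim import *
heelnow()
o=bot.observe();q=o["qpos"];A,R=basis(q);p=A@L
Rd=lean(0,.1285)@Ro.from_euler('z',-np.pi/2).as_matrix()
a=np.array([.45,-.03,.25]);rel(a,Rd);x=path(q,p,R,a,Rd,12)
E
```

```text
t 19.8 heel [0.5288 0.0657 0.2407] rpy deg [ 0.03 -0.04  3.51] q [ 0.44  0.11 -0.83  2.32  0.8   0.33  0.55] F [ 0.7  0.8 -0.6] w 0.06
slide cm [ 2.93 -9.07 -1.5 ] turn deg [22.62 24.16 83.99]
   [ 0.49  0.27 -0.66  1.99  0.2   0.95 -0.15] maxstep 0.07 err 0.000 final 0.000/0.00
```

Emit:
{"method": "arm_command", "body": {
  "gripper": [6,6,6,6,6],
  "slide": [
    [0.3,-2,0],
    [0.6,-4,-0.2],
    [0.9,-6,-0.4],
    [1.2,-8,-0.6],
    [1.5,-9,-0.8]
  ],
  "turn": [
    [2.6,2.7,9.5],
    [5.2,5.4,19],
    [7.8,8.1,28.5],
    [10.4,10.8,38],
    [13,13.5,47.5]
  ]
}}

```text
clock: 20.42
position: [0.4657, -0.0273, 0.2507]
tool_rot: [3.039, 0.224, 2.321]
force: [-1.0, 0.3, -0.4]
grip_width: 0.06
```

```bash
python3 - <<'E'
from sim import *
heelnow()
Rd=lean(0,.1285)@Ro.from_euler('z',-np.pi/2).as_matrix()
rel(np.array([.42,-.10,.22]),Rd)
E
```

```text
t 20.425 heel [ 0.4996 -0.0584  0.225 ] rpy deg [  5.98  17.09 -43.95] q [ 0.51  0.19 -0.75  2.13  0.41  0.71  0.25] F [-1.   0.3 -0.4] w 0.06
slide cm [-1.47 -8.61  2.62] turn deg [ 9.64 10.6  36.09]
```

Emit:
{"method": "arm_command", "body": {
  "gripper": [6,6,6,6,6],
  "slide": [
    [-0.3,-2,0.5],
    [-0.7,-4,1],
    [-1.1,-6,1.6],
    [-1.5,-8.6,2.2],
    [-1.5,-8.6,2.6]
  ],
  "turn": [
    [2.4,2.6,9],
    [4.8,5.3,18],
    [7.2,7.9,27],
    [9.6,10.6,36],
    [9.6,10.6,36]
  ]
}}

```text
clock: 21.05
position: [0.4204, -0.1011, 0.2197]
tool_rot: [3.141, 0.001, 1.703]
force: [0.9, -0.1, -0.7]
grip_width: 0.0603
```

```bash
python3 - <<'E'
from sim import *
m=vision.camera_model("wrist");f=vision.grab_frame("wrist");cv2.imwrite("pics/w8.png",f)
o=bot.observe();print(o["position"],o["tool_rot"],o["qpos"].round(2))
c=[[.4024-.001,-.0482,.012],[.4318,-.2817,.012],[.4167,-.165,.012]]
pr=proj(m,c);print(pr.round(0).tolist())
# dark cap blobs near the predictions (cap centres by top face z=.024)
dk=(f.max(2)<60).astype(np.uint8)
n,lab,st,ce=cv2.connectedComponentsWithStats(dk)
for s,k in zip(st[1:],ce[1:]):
    if 60<s[4]<6000: print(s.tolist(),k.round(1),onz(m,k,.014).round(4))
E
```

```text
[ 0.42082155 -0.09997596  0.21959994] [3.13983106e+00 1.23082323e-03 1.70667765e+00] [ 0.61  0.28 -0.61  2.07  0.21  0.85  0.01]
[[264.0, 104.0], [266.0, 322.0], [265.0, 224.0]]
[534, 24, 26, 127, 815] [547.7  82.7] [0.647  0.0018 0.014 ]
```

```bash
python3 - <<'E'
from sim import *
m=vision.camera_model("wrist");f=cv2.imread("pics/w8.png")
for (u,v) in((264,104),(266,322)):
    w=f[v-40:v+40,u-45:u+45].max(2).astype(int)
    n,lab,st,ce=cv2.connectedComponentsWithStats((w<95).astype(np.uint8))
    for s,k in zip(st[1:],ce[1:]):
        if s[4]>60: print(s.tolist(),(k+[u-45,v-40]).round(1),onz(m,k+[u-45,v-40],.018).round(4))
Rd=lean(0,.1285)@Ro.from_euler('z',-np.pi/2).as_matrix()
rel(np.array([.4167,-.165,.05]),Rd);rel(np.array([.4167,-.165,.004]),Rd)
E
```

```text
[33, 33, 27, 17, 420] [265.1 104.9] [ 0.4031 -0.0472  0.018 ]
[38, 33, 19, 20, 278] [268.1 326.6] [ 0.4358 -0.2818  0.018 ]
slide cm [-6.37 -1.32 16.97] turn deg [0.1  0.07 0.42]
slide cm [-6.36 -1.33 21.57] turn deg [0.1  0.07 0.42]
```

```bash
python3 - <<'E'
from sim import *
Rd=lean(0,.133)@Ro.from_euler('z',-np.pi/2).as_matrix()
rel(np.array([.418,-.1648,.06]),Rd);rel(np.array([.418,-.1648,.004]),Rd)
E
```

```text
slide cm [-6.36 -1.19 15.97] turn deg [0.1  0.07 0.17]
slide cm [-6.36 -1.2  21.57] turn deg [0.1  0.07 0.17]
```

Emit:
{"method": "arm_command", "body": {
  "gripper": [6,6,6,6,6],
  "slide": [
    [-3,-0.5,4],
    [-6,-1.2,9],
    [-6.4,-1.2,14],
    [-6.4,-1.2,17],
    [-6.4,-1.2,17]
  ],
  "turn": [
    [0,0,0],
    [0,0,0],
    [0.1,0,0.2],
    [0.1,0,0.2],
    [0.1,0,0.2]
  ]
}}

```text
clock: 21.72
position: [0.4178, -0.1631, 0.0496]
tool_rot: [-3.14, -0.0, 1.707]
force: [0.5, 0.1, 1.2]
grip_width: 0.06
```

```bash
python3 - <<'E'
from sim import *
o=bot.observe();print(o["position"],o["tool_rot"],o["force"])
Rd=lean(0,.133)@Ro.from_euler('z',-np.pi/2).as_matrix()
rel(np.array([.418,-.1648,.004]),Rd)
E
```

```text
[ 0.41783837 -0.16314393  0.04955647] [-3.14046679e+00 -1.11502121e-04  1.70727574e+00] [0.52096849 0.09427531 1.19074422]
slide cm [-0.17 -0.    4.56] turn deg [-0.06 -0.01  0.2 ]
```

Emit:
{"method": "arm_command", "body": {
  "gripper": [6,6,6,6],
  "slide": [
    [-0.1,0,2],
    [-0.1,0,3.6],
    [-0.1,0,4.5],
    [-0.1,0,4.5]
  ],
  "turn": [
    [0,0,0],
    [0,0,0],
    [0,0,0],
    [0,0,0]
  ]
}}

```text
clock: 22.22
position: [0.4192, -0.1654, 0.0066]
tool_rot: [3.139, 0.002, 1.705]
force: [-0.2, -1.3, 0.2]
grip_width: 0.06
```

Emit:
{"method": "arm_command", "body": {
  "gripper": [4,2,0.5,0.5,0.5],
  "slide": [
    [0,0,0],
    [0,0,0],
    [0,0,0],
    [0,0,0],
    [0,0,0]
  ],
  "turn": [
    [0,0,0],
    [0,0,0],
    [0,0,0],
    [0,0,0],
    [0,0,0]
  ],
  "force": 60
}}

```text
clock: 22.85
position: [0.419, -0.1657, 0.0066]
tool_rot: [3.139, 0.002, 1.704]
force: [-2.9, 0.2, 13.4]
grip_width: 0.0094
```

```bash
python3 - <<'E'
from sim import *
o=bot.observe();print(o["position"],o["tool_rot"],o["force"],o["grip_width"],o["qpos"].round(2))
E
```

```text
[ 0.41895215 -0.16571702  0.00662265] [3.13938951e+00 2.40992104e-03 1.70396659e+00] [-2.92587011  0.24292868 13.41486266] 0.009432735850166572 [ 0.49  0.67 -0.32  2.18  0.58  0.37 -0.18]
```

```bash
cat >> sim.py <<'E'
def rt(rod,yaw,l):
    R=lean(l,yaw)@Ro.from_euler('z',-np.pi/2).as_matrix();return np.array(rod)+.0054*R[:,2],R
YR=.0618;XR=np.array([np.cos(YR),np.sin(YR),0]);PR=np.array([.4908,.2317,.156])
def rodnow():
    o=bot.observe();R=Ro.from_euler('xyz',o["tool_rot"]).as_matrix();p=o["position"]-.0054*R[:,2]
    d=p-PR;print("t",o["clock"],"rod",p.round(4),"rel rack",(d@XR).round(4),(d@[-XR[1],XR[0],0]).round(4),d[2].round(4),"yaw",np.arctan2(R[1,0],R[0,0]).round(3),"z",R[:,2].round(3),"q",o["qpos"].round(2),"F",o["force"].round(1),"w",round(o["grip_width"],4))
E
python3 - <<'E'
from sim import *
rodnow()
q=bot.observe()["qpos"]
W=[rt([.419,-.166,.22],.133,0),rt([.44,.03,.27],.10,14),rt(PR-.02*XR+[0,0,.10],YR,28),rt(PR+[0,0,.03],YR,28),rt(PR,YR,28)]
A,R=basis(q);w=(A@L,R);x=q
for a in W: rel(*a,*w);x=path(x,*w,*a,10);w=a
E
```

```text
t 22.85 rod [ 0.4189 -0.1657  0.012 ] rel rack -0.0963 -0.3922 -0.144 yaw 1.704 z [ 0.003 -0.002 -1.   ] q [ 0.49  0.67 -0.32  2.18  0.58  0.37 -0.18] F [-2.9  0.2 13.4] w 0.0094
slide cm [ -0.1    0.06 -20.81] turn deg [0.13 0.14 0.01]
   [ 0.73  0.31 -0.58  2.03  0.23  0.86  0.15] maxstep 0.05 err 0.000 final 0.000/0.00
slide cm [19.14  4.81 -5.02] turn deg [-14.    -0.23   1.88]
   [ 0.48  0.11 -0.74  2.17  0.18  0.66 -0.28] maxstep 0.06 err 0.000 final 0.000/0.00
slide cm [19.63  4.71  2.57] turn deg [-14.    -0.79   2.05]
   [-0.13  0.23 -0.71  2.17  0.9   0.61 -1.45] maxstep 0.13 err 0.000 final 0.000/0.00
slide cm [-0.   -1.52  7.12] turn deg [0. 0. 0.]
   [-0.22  0.38 -0.62  2.21  1.22  0.56 -1.75] maxstep 0.03 err 0.000 final 0.000/0.00
slide cm [-0.   -1.41  2.65] turn deg [0. 0. 0.]
   [-0.25  0.44 -0.59  2.23  1.37  0.55 -1.91] maxstep 0.02 err 0.000 final 0.000/0.00
```

Emit:
{"method": "arm_command", "body": {
  "gripper": [0.2,0.2,0.2,0.2,0.2],
  "slide": [
    [0,0,-2],
    [0,0,-6],
    [0,0,-11],
    [0,0,-16.5],
    [0,0,-20.8]
  ],
  "turn": [
    [0,0,0],
    [0,0,0],
    [0,0,0],
    [0,0,0],
    [0,0,0]
  ]
}}

```text
clock: 23.48
position: [0.4182, -0.1652, 0.2163]
tool_rot: [3.139, 0.002, 1.704]
force: [0.5, -0.6, -1.6]
grip_width: 0.0095
```

```bash
python3 - <<'E'
from sim import *
rodnow();rel(*rt([.44,.03,.27],.10,14))
E
```

```text
t 23.475 rod [ 0.4182 -0.1652  0.2217] rel rack -0.097 -0.3916 0.0657 yaw 1.704 z [ 0.003 -0.002 -1.   ] q [ 0.75  0.31 -0.62  2.04  0.24  0.86  0.14] F [ 0.5 -0.6 -1.6] w 0.0095
slide cm [19.04  4.9  -4.88] turn deg [-13.85  -0.1    1.92]
```

Emit:
{"method": "arm_command", "body": {
  "gripper": [0.2,0.2,0.2,0.2,0.2],
  "slide": [
    [3,0.8,-2],
    [7,1.8,-4],
    [11,2.8,-4.9],
    [15,3.8,-4.9],
    [19,4.9,-4.9]
  ],
  "turn": [
    [-2.8,0,0.4],
    [-5.6,0,0.8],
    [-8.4,0,1.2],
    [-11,0,1.6],
    [-13.9,0,1.9]
  ]
}}

```text
clock: 24.1
position: [0.4414, 0.0308, 0.2631]
tool_rot: [2.895, -0.002, 1.671]
force: [0.1, -0.2, -3.0]
grip_width: 0.0093
```

```bash
python3 - <<'E'
from sim import *
rodnow();rel(*rt(PR-.02*XR+[0,0,.10],YR,28))
E
```

```text
t 24.1 rod [0.4401 0.0307 0.2683] rel rack -0.0631 -0.1975 0.1123 yaw 1.671 z [ 0.242  0.026 -0.97 ] q [ 0.51  0.11 -0.78  2.17  0.19  0.66 -0.29] F [ 0.1 -0.2 -3. ] w 0.0093
slide cm [19.56  4.72  2.45] turn deg [-13.89  -0.89   2.01]
```

Emit:
{"method": "arm_command", "body": {
  "gripper": [0.2,0.2,0.2,0.2,0.2],
  "slide": [
    [3,0.2,0],
    [7,1,0.5],
    [11,2,1.2],
    [15.5,3.5,2],
    [19.5,4.7,2.4]
  ],
  "turn": [
    [-3,-0.2,0.4],
    [-6,-0.4,0.8],
    [-9,-0.6,1.2],
    [-12,-0.8,1.7],
    [-13.9,-0.9,2]
  ]
}}

```text
clock: 24.72
position: [0.4735, 0.2291, 0.2513]
tool_rot: [2.652, 0.001, 1.631]
force: [1.3, -0.9, -2.0]
grip_width: 0.0094
```

Emit:
{"method": "arm_command", "body": {
  "gripper": [0.2,0.2],
  "slide": [
    [0,0,0],
    [0,0,0]
  ],
  "turn": [
    [0,0,0],
    [0,0,0]
  ]
}}

```text
clock: 24.98
position: [0.4727, 0.2286, 0.251]
tool_rot: [2.656, 0.001, 1.634]
force: [-0.1, 0.1, -2.1]
grip_width: 0.0091
```

```bash
python3 - <<'E'
from sim import *
rodnow();rel(*rt(PR+[0,0,.03],YR,28))
# top view compare: picture of rod over the cradles
f=vision.grab_frame("top");s=vision.grab_frame("side")
a=crop(f,145,180,95,60,4.2);b=crop(s,150,200,130,125,3.0)
H=max(a.shape[0],b.shape[0]);pad=lambda i:cv2.copyMakeBorder(i,0,H-i.shape[0],0,0,cv2.BORDER_CONSTANT)
cv2.imwrite("pics/p9.png",np.hstack([pad(a),pad(b)]))
E
```

```text
t 24.975 rod [0.4702 0.2285 0.2558] rel rack -0.0208 -0.0019 0.0998 yaw 1.634 z [ 0.466  0.029 -0.884] q [-0.08  0.23 -0.77  2.17  0.92  0.63 -1.46] F [-0.1  0.1 -2.1] w 0.0091
slide cm [ 0.2  -1.42  7.14] turn deg [-0.16  0.01  0.09]
```

Emit:
{"method": "arm_command", "body": {
  "gripper": [0.2,0.2,0.2,0.2],
  "slide": [
    [0.1,-0.5,2.5],
    [0.2,-1,5],
    [0.2,-1.4,7.1],
    [0.2,-1.4,7.1]
  ],
  "turn": [
    [-0.1,0,0.1],
    [-0.1,0,0.1],
    [-0.1,0,0.1],
    [-0.1,0,0.1]
  ]
}}

```text
clock: 25.58
position: [0.4939, 0.2307, 0.1811]
tool_rot: [2.655, 0.0, 1.63]
force: [-0.3, 0.2, -1.8]
grip_width: 0.0093
```

```bash
python3 - <<'E'
from sim import *
rodnow();rel(*rt(PR+[0,0,.002],YR,28))
f=vision.grab_frame("top");s=vision.grab_frame("side")
a=crop(f,145,180,95,60,4.2);b=crop(s,150,200,130,125,3.0)
H=max(a.shape[0],b.shape[0]);pad=lambda i:cv2.copyMakeBorder(i,0,H-i.shape[0],0,0,cv2.BORDER_CONSTANT)
cv2.imwrite("pics/p9.png",np.hstack([pad(a),pad(b)]))
E
```

```text
t 25.575 rod [0.4913 0.2305 0.1859] rel rack 0.0005 -0.0012 0.0299 yaw 1.63 z [ 0.467  0.027 -0.884] q [-0.18  0.39 -0.67  2.21  1.23  0.58 -1.76] F [-0.3  0.2 -1.8] w 0.0093
slide cm [ 0.12 -1.34  2.44] turn deg [-0.11  0.09 -0.13]
```

Emit:
{"method": "arm_command", "body": {
  "gripper": [0.2,0.2,0.2,0.2,0.2],
  "slide": [
    [0.05,-0.4,0.7],
    [0.1,-0.75,1.35],
    [0.1,-1.05,1.9],
    [0.1,-1.25,2.3],
    [0.1,-1.35,2.45]
  ],
  "turn": [
    [0,0,0],
    [0,0,0],
    [0,0,0],
    [0,0,0],
    [0,0,0]
  ]
}}

```text
clock: 26.3
position: [0.4934, 0.2332, 0.1538]
tool_rot: [2.653, -0.001, 1.632]
force: [0.4, 0.7, -2.3]
grip_width: 0.0095
```

```bash
python3 -c "
from sim import *
rodnow();rel(*rt(PR,YR,28))"
```

```text
t 26.3 rod [0.4908 0.233  0.1586] rel rack 0.0001 0.0013 0.0026 yaw 1.632 z [ 0.468  0.029 -0.883] q [-0.21  0.44 -0.64  2.23  1.37  0.57 -1.9 ] F [ 0.4  0.7 -2.3] w 0.0095
slide cm [-0.13 -0.13  0.23] turn deg [-0.01 -0.01 -0.06]
```

Emit:
{"method": "arm_command", "body": {
  "gripper": [0.2,0.2,0.2],
  "slide": [
    [-0.05,-0.1,0.17],
    [-0.1,-0.17,0.3],
    [-0.1,-0.17,0.3]
  ],
  "turn": [
    [0,0,0],
    [0,0,0],
    [0,0,0]
  ]
}}

```text
clock: 26.68
position: [0.4934, 0.2322, 0.1507]
tool_rot: [2.653, -0.001, 1.632]
force: [-0.4, 0.2, -0.7]
grip_width: 0.0093
```

```bash
python3 - <<'E'
from sim import *
rodnow()
s=vision.grab_frame("side");f=vision.grab_frame("top")
a=crop(f,145,180,95,60,4.2);b=crop(s,150,200,130,125,3.0)
H=max(a.shape[0],b.shape[0]);pad=lambda i:cv2.copyMakeBorder(i,0,H-i.shape[0],0,0,cv2.BORDER_CONSTANT)
cv2.imwrite("pics/p10.png",np.hstack([pad(a),pad(b)]))
E
```

```text
t 26.675 rod [0.4909 0.232  0.1555] rel rack 0.0001 0.0003 -0.0005 yaw 1.632 z [ 0.469  0.029 -0.883] q [-0.21  0.45 -0.63  2.23  1.38  0.57 -1.92] F [-0.4  0.2 -0.7] w 0.0093
```

Emit:
{"method": "arm_command", "body": {
  "gripper": [1.8,2.6,3.4,3.4],
  "slide": [
    [0,0,0],
    [0,0,0],
    [0,0,0],
    [0,0,0]
  ],
  "turn": [
    [0,0,0],
    [0,0,0],
    [0,0,0],
    [0,0,0]
  ]
}}

```text
clock: 27.28
position: [0.4934, 0.2322, 0.1507]
tool_rot: [2.653, -0.001, 1.632]
force: [0.2, 0.0, -0.5]
grip_width: 0.0343
```

Emit:
{"method": "arm_command", "body": {
  "gripper": [3.4,3.4,3.4,3.4,3.4],
  "slide": [
    [0,0,-1],
    [0,0,-3],
    [0,0,-6],
    [0,0,-10],
    [0,0,-12]
  ],
  "turn": [
    [0,0,0],
    [0,0,0],
    [0,0,0],
    [0,0,0],
    [0,0,0]
  ]
}}

```text
clock: 27.9
position: [0.4366, 0.229, 0.2582]
tool_rot: [2.651, -0.001, 1.632]
force: [0.1, -0.2, -0.7]
grip_width: 0.0344
```

```bash
python3 - <<'E'
from sim import *
rodnow()
s=vision.grab_frame("side");w=vision.grab_frame("wrist");m=vision.camera_model("wrist")
cv2.imwrite("pics/w11.png",w)
b=crop(s,150,200,130,150,2.6)
a=crop(w,0,0,560,420,.8)
H=max(a.shape[0],b.shape[0]);pad=lambda i:cv2.copyMakeBorder(i,0,H-i.shape[0],0,0,cv2.BORDER_CONSTANT)
cv2.imwrite("pics/p11.png",np.hstack([pad(a),pad(b)]))
Y=np.array([-XR[1],XR[0],0])
print("pred caps/mid in wrist*.8",(proj(m,[PR+.119*Y,PR-.119*Y,PR])*.8).round(0).tolist())
E
```

```text
t 27.9 rod [0.4341 0.2288 0.263 ] rel rack -0.0568 0.0007 0.107 yaw 1.632 z [ 0.47   0.03  -0.882] q [-0.11  0.16 -0.78  2.23  0.87  0.62 -1.48] F [ 0.1 -0.2 -0.7] w 0.0344
pred caps/mid in wrist*.8 [[219.0, 9.0], [220.0, 265.0], [220.0, 155.0]]
```

View pics/p11.png

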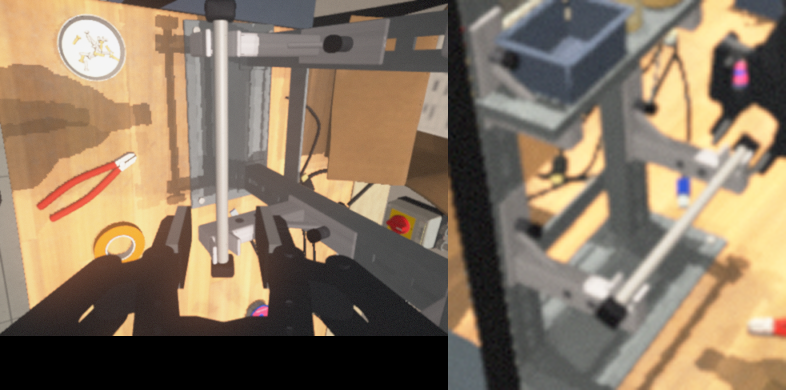

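```bash
python3 -c "
from workcell import job_done
print(job_done())"
```

```text
the job is handed in; nothing more can be done
None
```

The long bracket is hooked into the bare left upright and the rod lies in both long cradles. I handed the job in at about 28 s of the 70 s allowed, and `job_done()` gives no verdict.

**Bracket:** The hooks went back with only the pin's spring force. The bracket then moved down to a hard stop at about 30 N. A test lift of a few millimetres met an extra 13 N or so, which is how I know the pin had sprung out; I never saw the pin itself. At release the heel was at (0.602, 0.334, 0.120) m by the tool reading. At the hard stop the same reading was 0.118 m, so it is good to about 2 mm in height.

**Rod:** In the last picture the rod sits in both cradles with its end caps outside the arms. The caps appear within about 4 pixels of where I predicted them. The gripper was clear of everything, with forces near zero.

**Disagreements and limits:**
- My first estimates of the bare upright's sideways position ranged over about 12 mm. I settled it with a symmetric wrist view of both uprights.
- Early on the arm ran into joint limits when leaning, so I turned the wrist half round before gripping the bracket.
- I saw nothing else moved, but I did not measure the other objects again at the end.

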